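# Grade three spring plungers and prove the good one on the dead-weight gauge

### The arm

A 6-joint arm with a two-finger parallel gripper is mounted at the origin on a cart in front of the work surface, level with it; the furniture and walls round the work are solid. World frame = base frame: x ahead of the robot, y to its left, z up, the work surface at z = 0. Lengths are in m, angles in rad, forces in N, time in s.
With the tool pointing down it reaches from about 0.3 to 0.75 m from the base axis. Payload 8.5 kg.
Tool frame: the origin (TCP) lies between the finger pads; the fingertips stand r.nose_length ahead of it and the grasp point (between the pads) lies 5 mm behind it (r.nose_length is the distance from the TCP to the fingertips, in m); z points along the fingers, y is the line along which they close (so a half turn about z gives the same grasp; the last joint's range is limited). The gripper opens to 85 mm and grips with 20 to 120 N. Pads are 22 mm wide; open, the fingers measure 114 mm over their backs; the gripper's body (76 mm by 85 mm) begins 54 mm behind the grasp point. The pads swing forward as they close: fully open they stand 13 mm farther back than shut.
Start: joints at [0.935, 0.381, 1.297, -0, 1.464, -0.215], TCP at [0.225, 0.502, 0.245] pointing down, gripper open.
Joint ranges: [-3.11, 3.11], [-0.89, 2.33], [0.22, 2.48], [-1.42, 4.56], [0.17, 2.85], [-2.88, 2.88]. Speed limits (rad/s): [2.39, 2.39, 3.14, 3.14, 3.14, 3.14].

### API

Orientations are given as a unit quaternion [w, x, y, z].
In Python, from station import r gives the robot as it stands.
- The arm moves only by the tool nudge_tcp, called after ">>>" by a JSON object that holds its "method" and its "body". Schema: {"type":"object","properties":{"increments":{"type":"array","items":{"type":"number"},"minItems":5,"maxItems":100},"grip_n":{"type":"number"},"only":{"type":"string"},"quiet":{"type":"boolean"},"lines":{"type":"string"}},"required":["increments"],"additionalProperties":false}. increments is one flat list of numbers that holds 1 to 20 rows one after another, with no inner brackets; each row has 5 numbers: the finger opening in m, then dx, dy, dz in m, then a turn about the tool's z in rad; each row shifts and turns the commanded pose from where the row before left it, along the tool's axes as they then stand; what a row does not reach is not made up. A row lasts 1/10 s, in which the tool goes at most 0.05 m and 0.15 rad, less where a joint would pass 70% of its speed; a pose out of reach is approached as far as the arm can. The fingers move at their own pace and stop on an object; grip_n is the grip in N (left out, the last holds). Time passes only in rows, so rows that do not move let the fingers close. The tool returns the time, the measured TCP pose, the force, the opening and the grip force at its end. only (a regular expression) keeps the lines of the reply that match it, lines (a string "A,B") keeps lines A to B, and quiet returns only ok. Input that does not fit is refused with a message, and nothing moves.
- r.get_state(): the state, without advancing time (a new reading comes with each control period).
- r.grab_frame(name): name is "scene" or "side" or "wrist"; returns a dict with "img" (480x640x3 uint8, blue, green, red), "intrinsics" (3x3 intrinsics, pixels), "R" (3x3) and "t" (3): a world point X has camera coordinates R X + t. Camera axes: x right, y down, z forward; pixel columns grow to the right and rows downward; lengths in m; the calibration is good to about 2 mm. The wrist camera is an equidistant fisheye: a pixel r from the principal point sees the ray r / f radians off the axis. A picture is of the moment at which its call begins. There is no depth.
- r.finish_job(): hands the job in; it is judged then, once.
The state is a dict: "clock": time; "joint_pos": joint angles; "qd": joint speeds; "tau": joint torques, N m; "tool_pos": TCP position; "orientation": TCP orientation; "wrist_force": force on the tool from outside, world axes, zero at the start; "wrist_torque": the same for the moment, N m; "width": finger opening in m; "finger_force": force on a finger pad.
Only numpy, scipy, OpenCV 4.12 (cv2) and the standard library are available. Lean on these libraries where they do the work, as an engineer would, in place of code of your own. Each camera call takes 0.05 s, during which the arm holds its last target. There are 200 camera calls.

### The job

The three spring plungers in the sloping rack look alike, but one spring is tired and one too stiff: under the same light squeeze from end to end the good one's pin sinks a middling way. Lay the good one in the gauge, pin towards the lever's nose and flange against the yoke, and ease the weighted lever down on it so that it rests on its own between the two limit lines; put the other two in the small red bin, and do not shift the things standing about.

Things in the scene. Friction and masses are not known exactly. Their poses are not given: they have to be found in the camera images.
- plunger_a: one of three flanged spring plungers, alike but for a hidden spring (one good, one tired, one stiff; stations vary). Steel casing 24 mm dia x 34, hexagon flange 40 mm wide x 6, pin 12 mm dia, 62 mm overall, 0.17 kg. Origin on the axis at the shoulder between casing and flange; +x along the pin: pin tip at +28 mm when out, blind end of casing at -34 mm. Starts in the rack, pin uphill
- plunger_b: one of three flanged spring plungers, alike but for a hidden spring (one good, one tired, one stiff; stations vary). Steel casing 24 mm dia x 34, hexagon flange 40 mm wide x 6, pin 12 mm dia, 62 mm overall, 0.17 kg. Origin on the axis at the shoulder between casing and flange; +x along the pin: pin tip at +28 mm when out, blind end of casing at -34 mm. Starts in the rack, pin uphill
- plunger_c: one of three flanged spring plungers, alike but for a hidden spring (one good, one tired, one stiff; stations vary). Steel casing 24 mm dia x 34, hexagon flange 40 mm wide x 6, pin 12 mm dia, 62 mm overall, 0.17 kg. Origin on the axis at the shoulder between casing and flange; +x along the pin: pin tip at +28 mm when out, blind end of casing at -34 mm. Starts in the rack, pin uphill
- plunger_a_pin (a joint): how far this plunger's pin is pushed in, m: 0 out, 0.015 bottomed. The force rises linearly from 2 N at 0; lifted clear in a 20 N grip the good pin is in by about 7.5 mm, the tired one 14.5 mm, the stiff one 2.8 mm (less while the rack still props it)
- plunger_b_pin (a joint): how far this plunger's pin is pushed in, m: 0 out, 0.015 bottomed. The force rises linearly from 2 N at 0; lifted clear in a 20 N grip the good pin is in by about 7.5 mm, the tired one 14.5 mm, the stiff one 2.8 mm (less while the rack still props it)
- plunger_c_pin (a joint): how far this plunger's pin is pushed in, m: 0 out, 0.015 bottomed. The force rises linearly from 2 N at 0; lifted clear in a 20 N grip the good pin is in by about 7.5 mm, the tired one 14.5 mm, the stiff one 2.8 mm (less while the rack still props it)
- rack: grey steel rack, fixed, 94 x 140 mm; top plate slopes up 35 degrees towards its +x. Stations at y = -44, 0, 44 mm: plunger straight up the slope, axis 36 mm off the plate, casing in yoke and V rest, flange on the uphill side, both ends free for a pinch end to end; draw it off square to the plate. Origin centre of underside; plunger origins at x = -18, z = 79 mm; yokes reach 10 mm past the axis
- gauge: dead-weight plunger gauge, fixed: grey base 162 x 134 x 12 mm, steel yoke, weighted bell-crank lever, white scale plate with two heavy limit lines. Origin on the bench under the yoke; +x is the way the pin must point. Yoke 8 mm thick, +x face at x = 0, slot 30 mm wide, reaching 10 mm above the plunger's axis; V rest at x = -20 to -26 mm. Lever axis along y at x = 21.5, z = 32 mm
- gauge_seat (a point): where a plunger's origin belongs: 72 mm above the bench on the +x face of the yoke. The plunger lies level along the gauge's +x, dropped in from above, flange on the +x side of the yoke, both ends free; the lever pushes it the last few mm home
- lever (a joint): lever, rad: 0 parked, 25 degrees past upright (stable); grows as the long arm is lowered towards the gauge's -x; 1.92 bottom stop. Its nose then pushes the pin to -x with about 18 N. Settles at about 1.57 on the stiff plunger, 1.67 good, 1.82 tired; limit lines at 1.613 and 1.703. Let go past upright, it falls
- knob (a point): centre of the black ball knob, 28 mm dia, at the end of the lever's long arm, 170 mm from the lever's axis, at y = -62 mm of the gauge; a 60 mm round weight sits on the arm 58 mm below it. Pinched along the gauge's y, the ball turns between the fingers as the lever moves; about 5 N carries it
- reject_bin: small red open stacking bin, loose, 212 x 144 x 100 mm (inside 188 x 118 mm, floor 4 mm thick); origin centre of underside, its low lip (50 mm high) at -x, other walls up to 100 mm
- capacitor: bystander: blue capacitor can, upright, 36 mm dia, 55 mm high; origin centre of underside
- transformer: bystander: small mains transformer 43 x 73 x 37 mm; origin centre of underside
- relay: bystander: beige plug-in relay 23 x 30 x 38 mm; origin centre of underside

How it is judged:
By the outcome, as a careful person would: the job done as asked, in the order asked, and still so for the second after the job is handed in, with the robot touching nothing.
It also fails if it takes over 70 s, if anything falls off the work surface, if the arm or the gripper's body presses on something with over 40 N, if the wrist force passes 120 N, or if a joint passes its speed limit or range.

## Working session

There is one attempt and no reset: what is moved stays moved. The work goes in short steps, Python scripts to look and compute and a tool call to move; the robot and the scene stay as the last step left them, time stands still between calls to the robot, and variables do not carry over. Pictures are saved under pics/ and viewed, at most 10 in all, crops included, and the job is handed in when it is done.

```bash
ls; mkdir -p pics; python3 - <<'E'
from station import r
import cv2,numpy as np
s=r.get_state();print({k:np.round(v,3) for k,v in s.items()},r.nose_length)
for n in("scene","side"):
    f=r.grab_frame(n);cv2.imwrite(f"pics/{n}0.png",f["img"]);np.savez(f"pics/{n}0.npz",**f)
    print(n,f["intrinsics"].round(1).tolist(),f["R"].round(3).tolist(),f["t"].round(3),(-f["R"].T@f["t"]).round(3))
E
```

```text
pics
station.py
{'clock': np.float64(0.0), 'joint_pos': array([ 0.935,  0.381,  1.298, -0.   ,  1.464, -0.215]), 'qd': array([ 0.002, -0.002, -0.   ,  0.   ,  0.001,  0.   ]), 'tau': array([ 1.0000e-03, -4.4845e+01, -2.3128e+01, -0.0000e+00,  5.0000e-03,
       -0.0000e+00]), 'tool_pos': array([0.225, 0.502, 0.245]), 'orientation': array([-0.   ,  0.209,  0.978, -0.001]), 'wrist_force': array([ 0.077, -0.16 , -0.547]), 'wrist_torque': array([ 0.033,  0.006, -0.   ]), 'finger_force': np.float64(0.0), 'width': np.float64(0.086)} 0.014
scene [[437.4, 0.0, 327.3], [0.0, 437.4, 234.2], [0.0, 0.0, 1.0]] [[-0.968, -0.252, -0.008], [-0.161, 0.643, -0.749], [0.194, -0.723, -0.663]] [0.545 0.34  0.688] [0.449 0.417 0.715]
side [[537.0, 0.0, 318.5], [0.0, 537.0, 229.4], [0.0, 0.0, 1.0]] [[0.882, 0.471, 0.002], [0.409, -0.765, -0.497], [-0.232, 0.439, -0.868]] [-0.459 -0.32   1.297] [ 0.837 -0.598  0.967]
```

View pics/scene0.png

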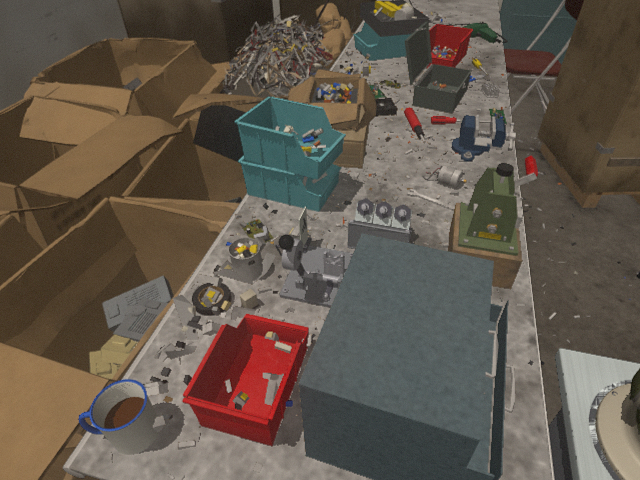

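View pics/side0.png

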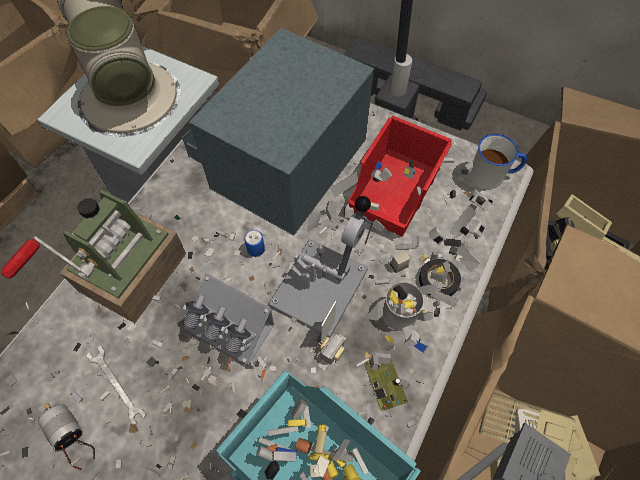

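Scene view: gauge at about (310,265), rack (380,220), red bin (248,375), and a large grey-green cabinet at (400,350). Side view: gauge at (320,285), rack (225,320), bin (400,175), capacitor (254,243) and knob (363,204).

```bash
python3 - <<'E'
import cv2,numpy as np
a=cv2.imread("pics/side0.png")[185:375,165:415];b=cv2.imread("pics/scene0.png")[185:310,255:425]
a=cv2.resize(a,None,fx=3.2,fy=3.2,interpolation=3)[:600];b=cv2.resize(b,None,fx=4.7,fy=4.7,interpolation=3)
cv2.imwrite("pics/c1.png",a);cv2.imwrite("pics/c2.png",b);print(a.shape,b.shape)
E
```

```text
(600, 800, 3) (588, 799, 3)
```
View pics/c1.png

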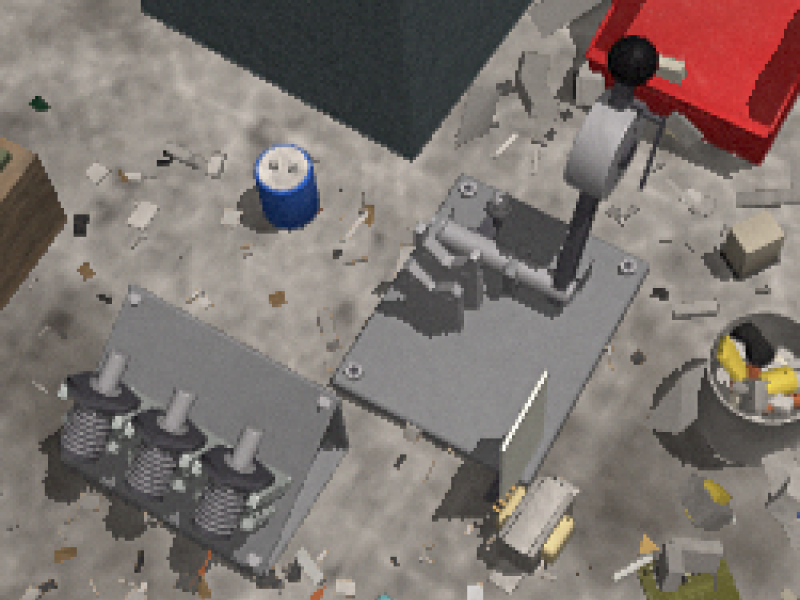

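View pics/c2.png

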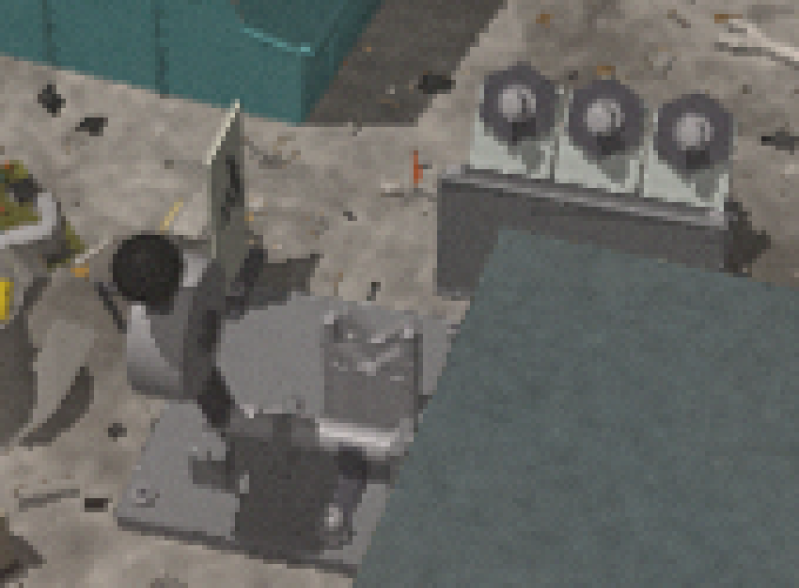

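Crops: the side view shows the rack's pins at crop (120,358), (183,397), (250,435), base corners at (460,180), (650,265), (335,385), the transformer (535,525) and relay (750,245). In the scene crop the pin tips are at (515,103), (605,115), (690,128) and the knob at (147,270).

```bash
cat > h.py <<'E'
import numpy as np,cv2
def load(n): return dict(np.load(n))
def ray(f,uv):
    d=np.linalg.inv(f["intrinsics"])@np.array([*uv,1.]);d=f["R"].T@d
    return -f["R"].T@f["t"],d/np.linalg.norm(d)
def onz(f,uv,z):
    c,d=ray(f,uv);return c+d*(z-c[2])/d[2]
def tri(f,u,g,v):
    (a,d),(b,e)=ray(f,u),ray(g,v)
    s=np.linalg.lstsq(np.c_[d,-e],b-a,rcond=None)[0]
    p,q=a+s[0]*d,b+s[1]*e
    return (p+q)/2,np.linalg.norm(p-q)
def proj(f,X):
    c=f["R"]@X+f["t"];p=f["intrinsics"]@c;return p[:2]/p[2]
E
python3 - <<'E'
from h import *
S=load("pics/scene0.npz");D=load("pics/side0.npz")
sd=lambda x,y:(x/3.2+165,y/3.2+185); sc=lambda x,y:(x/4.7+255,y/4.7+185)
P=lambda n,x:print(n,np.round(x,4))
for a,b in zip([(515,103),(605,115),(690,128)],[(250,435),(183,397),(120,358)]):
    x,e=tri(S,sc(*a),D,sd(*b));P("pin",x);P(" err",e);P(" side@.095",onz(D,sd(*b),.095))
x,e=tri(S,sc(147,270),D,sd(633,62));P("knob",x);P(" err",e)
for n,c,z in[("g1",(460,180),.012),("g2",(650,265),.012),("g3",(335,385),.012),("screw1",(467,188),.014),("screw2",(628,265),.014),("screw3",(353,370),.014),
 ("cap top",(285,162),.055),("cab low",(412,160),0),("cab l2",(140,12),0),("cab r",(535,5),0),("rack hi l",(133,287),.0815),("rack hi r",(340,395),.0815),("rk scr",(135,298),.077),("rk scr",(325,403),.077),("rk scr low",(253,562),.02),("rackfoot",(348,455),0),
 ("shaftL",(440,235),.032),("shaftR",(570,290),.032),("relay",(750,245),.03),("trafo",(535,520),.03)]:
    P(n,onz(D,sd(*c),z))
for n,c,z in[("gs1",(118,520),.012),("gscr",(143,497),.014)]:P(n,onz(S,sc(*c),z))
# bin corners full px
for n,f,c,z in[("bin",S,(245,317),.1),("bin",S,(309,326),.1),("bin",S,(188,400),.1),("bin",S,(273,440),.1),("binD",D,(394,117),.1),("binD",D,(451,141),.1),("bintop",D,(350,200),.05),("bin",D,(402,233),.05)]:P(n,onz(f,c,z))
for uv in[(285,30),(190,125),(373,72),(293,172)]:P("cabtop z.2",onz(D,uv,.2))
for a,b in[((305,390),(285,30)),((495,262),(190,125)),((360,237),(293,172))]:
    pass
x,e=tri(S,(360,237),D,(293,172));P("cabtop corner",x);P("e",e)
x,e=tri(S,(495,262),D,(190,125));P("cabtop corner",x);P("e",e)
x,e=tri(S,(308,397),D,(373,72));P("cabtop corner",x);P("e",e)
E
```

```text
pin [ 0.5729 -0.3755  0.0915]
 err 0.0025
 side@.095 [ 0.5752 -0.376   0.095 ]
pin [ 0.5291 -0.3747  0.0927]
 err 0.0041
 side@.095 [ 0.532  -0.3748  0.095 ]
pin [ 0.4874 -0.3722  0.0946]
 err 0.0034
 side@.095 [ 0.4893 -0.372   0.095 ]
knob [ 0.6709 -0.1223  0.1841]
 err 0.002
g1 [ 0.5773 -0.1485  0.012 ]
g2 [ 0.7089 -0.1456  0.012 ]
g3 [ 0.5781 -0.3048  0.012 ]
screw1 [ 0.5845 -0.1524  0.014 ]
screw2 [ 0.6972 -0.153   0.014 ]
screw3 [ 0.5833 -0.2922  0.014 ]
cap top [ 0.4893 -0.208   0.055 ]
cab low [ 0.5397 -0.1446  0.    ]
cab l2 [ 0.3209 -0.1314  0.    ]
cab r [ 0.5542 -0.      0.    ]
rack hi l [ 0.466  -0.3291  0.0815]
rack hi r [ 0.6024 -0.3299  0.0815]
rk scr [ 0.4689 -0.3329  0.077 ]
rk scr [ 0.5963 -0.3364  0.077 ]
rk scr low [ 0.5937 -0.4192  0.02  ]
rackfoot [ 0.604  -0.3352  0.    ]
shaftL [ 0.5902 -0.1971  0.032 ]
shaftR [ 0.6765 -0.1926  0.032 ]
relay [ 0.7591 -0.1134  0.03  ]
trafo [ 0.7224 -0.3268  0.03  ]
gs1 [ 0.7015 -0.138   0.012 ]
gscr [ 0.6943 -0.1519  0.014 ]
bin [ 0.7133 -0.0073  0.1   ]
bin [ 0.5993 -0.0165  0.1   ]
bin [0.736  0.1569 0.1   ]
bin [0.5932 0.1808 0.1   ]
binD [0.6171 0.1576 0.1   ]
binD [0.7469 0.1538 0.1   ]
bintop [ 0.6159 -0.0432  0.05  ]
bin [ 0.7401 -0.064   0.05  ]
cabtop z.2 [0.3443 0.1807 0.2   ]
cabtop z.2 [ 0.3175 -0.1257  0.2   ]
cabtop z.2 [0.5582 0.1575 0.2   ]
cabtop z.2 [ 0.538  -0.1288  0.2   ]
cabtop corner [ 0.5411 -0.1368  0.2126]
e 0.0036
cabtop corner [ 0.32   -0.1316  0.2101]
e 0.0073
cabtop corner [0.5515 0.1586 0.1967]
e 0.0117
```

>>> {"method": "nudge_tcp", "body": {"increments": [0.085,0,0,-0.035,-0.14,0.085,0,0,-0.035,-0.14,0.085,0,0,-0.035,-0.141], "grip_n": 20}}

```text
clock: 0.4
tool_pos: [0.2245, 0.5018, 0.3513]
orientation: [-0.0, -0.003, 1.0, -0.0]
wrist_force: [0.0, 1.4, 0.5]
width: 0.085
finger_force: 0.0
```

>>> {"method": "nudge_tcp", "body": {"increments": [0.085,-0.016,-0.047,0,0,0.085,-0.016,-0.047,0,0,0.085,-0.016,-0.047,0,0,0.085,-0.016,-0.047,0,0,0.085,-0.016,-0.047,0,0,0.085,-0.016,-0.047,0,0,0.085,-0.016,-0.047,0,0,0.085,-0.016,-0.047,0,0,0.085,-0.016,-0.047,0,0,0.085,-0.016,-0.047,0,0,0.085,-0.016,-0.047,0,0,0.085,-0.016,-0.047,0,0,0.085,-0.016,-0.047,0,0,0.085,-0.016,-0.047,0,0,0.085,-0.016,-0.047,0,0,0.085,-0.016,-0.047,0,0,0.085,-0.016,-0.047,0,0,0.085,-0.016,-0.047,0,0,0.085,-0.016,-0.047,0,0]}}

```text
clock: 2.3
tool_pos: [0.529, -0.3928, 0.3499]
orientation: [-0.0, 0.0, 1.0, 0.0]
wrist_force: [0.4, 0.7, -0.4]
width: 0.0853
finger_force: 0.0
```

>>> {"method": "nudge_tcp", "body": {"increments": [0.075,0,0,0.04,0,0.075,0,0,0.04,0,0.075,0,0,0.04,0,0.075,0,0,0,0,0.075,0,0,0,0]}}

```text
clock: 2.8
tool_pos: [0.529, -0.3911, 0.2313]
orientation: [0.0, -0.0, 1.0, -0.0]
wrist_force: [0.6, 0.5, 1.6]
width: 0.075
finger_force: 0.0
```

```bash
python3 - <<'E'
from station import r
import cv2,numpy as np
f=r.grab_frame("wrist");cv2.imwrite("pics/w1.png",f["img"]);np.savez("pics/w1.npz",**f)
s=r.get_state();print({k:np.round(s[k],4) for k in("clock","tool_pos","orientation","joint_pos","width")})
print(f["intrinsics"],f["R"].round(3),(-f["R"].T@f["t"]).round(3))
E
```

```text
{'clock': np.float64(2.85), 'tool_pos': array([ 0.5294, -0.3914,  0.2327]), 'orientation': array([ 1.1e-03, -2.0e-04,  1.0e+00, -1.2e-03]), 'joint_pos': array([-0.8161,  0.5835,  0.9846,  0.    ,  1.5701, -2.3872]), 'width': np.float64(0.0748)}
[[371.64829954   0.         320.59153209]
 [  0.         371.64829954 242.98519045]
 [  0.           0.           1.        ]] [[ 0.     1.     0.   ]
 [ 0.966 -0.     0.259]
 [ 0.259  0.    -0.966]] [ 0.463 -0.39   0.359]
```

View pics/w1.png

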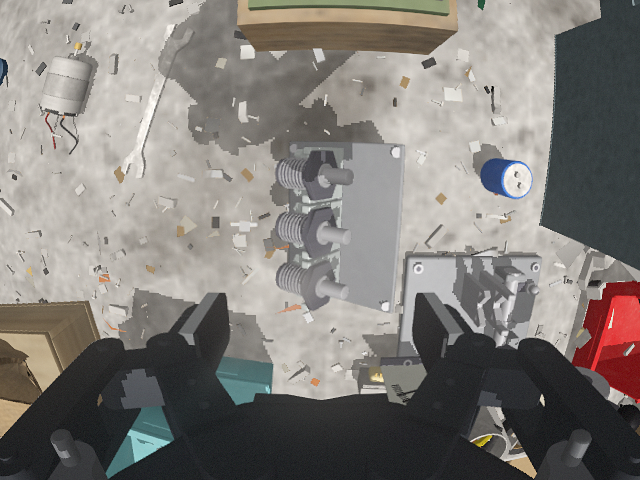

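Wrist view: three plungers with pin tips at about (351,177), (347,237), (346,292), rack plate corners (405,145) and (393,311), gauge screws (418,269) and (535,268), capacitor top (515,179).

```bash
cat >> h.py <<'E'
def wray(f,uv):
    K=f["intrinsics"];p=np.array([uv[0]-K[0,2],uv[1]-K[1,2]]);rr=np.linalg.norm(p);th=rr/K[0,0]
    d=np.r_[np.sin(th)*p/rr,np.cos(th)];return -f["R"].T@f["t"],f["R"].T@d
def wonz(f,uv,z):
    c,d=wray(f,uv);return c+d*(z-c[2])/d[2]
def wproj(f,X):
    c=f["R"]@X+f["t"];n=np.linalg.norm(c[:2]);return c[:2]/n*np.arctan2(n,c[2])*f["intrinsics"][0,0]+f["intrinsics"][:2,2]
E
python3 - <<'E'
from h import *
W=load("pics/w1.npz")
for n,c,z in[("tipA",(351,177),.095),("tipB",(347,237),.095),("tipC",(346,292),.095),("blA",(277,172),.0595),("blB",(276,231),.0595),("blC",(277,283),.0595),
("rk",(405,145),.082),("rk",(393,311),.082),("rk low",(292,143),.016),("scr",(397,153),.08),("scr",(387,307),.08),("gscr",(418,269),.014),("gscr",(535,268),.014),("gc",(408,254),.012),("gc",(541,254),.012),("cap",(515,179),.055),
("fingL",(226,293),.245),("fingR",(416,293),.245)]:
    print(n,wonz(W,c,z).round(4))
im=cv2.imread("pics/w1.png")
a=cv2.resize(im[130:320,255:415],None,fx=3.1,fy=3.1,interpolation=3)
b=cv2.resize(im[235:365,395:550],None,fx=3,fy=3,interpolation=3)
o=np.zeros((600,800,3),np.uint8);o[:a.shape[0],:min(496,a.shape[1])]=a;
o=np.zeros((600,800,3),np.uint8)
a=cv2.resize(im[130:320,262:392],None,fx=3,fy=3,interpolation=3);b=cv2.resize(im[245:360,400:535],None,fx=3,fy=3,interpolation=3)
o[:570,:390]=a;o[:345,393:393+405]=b;cv2.imwrite("pics/c3.png",o)
E
```

```text
tipA [ 0.4856 -0.3686  0.095 ]
tipB [ 0.5296 -0.3708  0.095 ]
tipC [ 0.5732 -0.3707  0.095 ]
blA [ 0.4843 -0.4254  0.0595]
blB [ 0.5334 -0.4273  0.0595]
blC [ 0.5796 -0.428   0.0595]
rk [ 0.4616 -0.3269  0.082 ]
rk [ 0.5964 -0.3299  0.082 ]
rk low [ 0.4607 -0.4163  0.016 ]
scr [ 0.4679 -0.3325  0.08  ]
scr [ 0.5935 -0.3348  0.08  ]
gscr [ 0.583  -0.2922  0.014 ]
gscr [ 0.5847 -0.1522  0.014 ]
gc [ 0.5678 -0.3033  0.012 ]
gc [ 0.5692 -0.1455  0.012 ]
cap [ 0.4854 -0.2154  0.055 ]
fingL [ 0.5116 -0.4224  0.245 ]
fingR [ 0.5116 -0.3578  0.245 ]
```

View pics/c3.png

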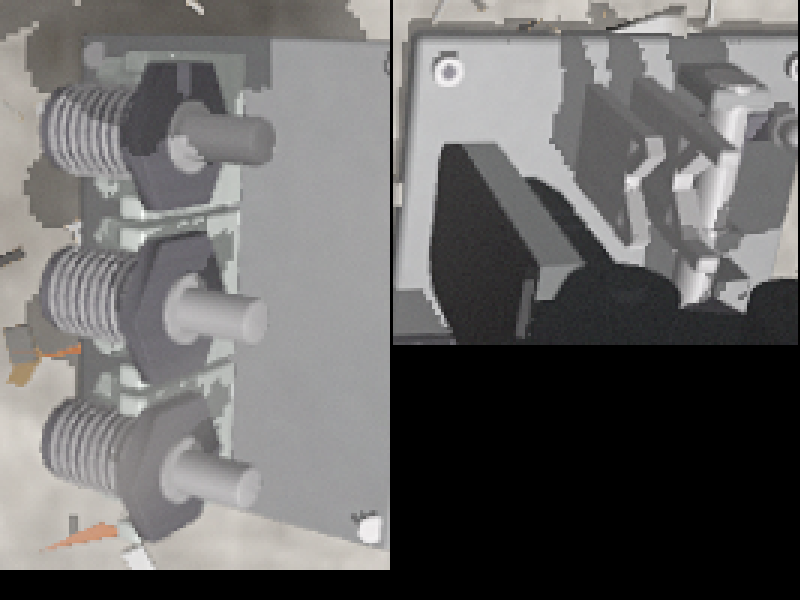

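>>> {"method": "nudge_tcp", "body": {"increments": [0.07,-0.0016,-0.0075,0.04,0,0.07,0,0,0.04,0,0.07,0,0,0.04,0,0.07,0,0,0.025,0,0.07,0,0,0.013,0,0.07,0,0,0,0], "grip_n": 20}}

```text
clock: 3.45
tool_pos: [0.5308, -0.3988, 0.0728]
orientation: [0.0, -0.0, 1.0, -0.0]
wrist_force: [0.3, 0.8, 0.6]
width: 0.0699
finger_force: 0.0
```

>>> {"method": "nudge_tcp", "body": {"increments": [0.04,0,0,0,0,0.04,0,0,0,0,0.04,0,0,0,0,0.04,0,0,0,0]}}

```text
clock: 3.85
tool_pos: [0.5314, -0.4009, 0.0756]
orientation: [0.002, 0.0, 1.0, -0.004]
wrist_force: [-1.5, -5.7, 0.6]
width: 0.0512
finger_force: 20.7
```

>>> {"method": "nudge_tcp", "body": {"increments": [0.04,0,0,0,0,0.04,0,0,0,0]}}

```text
clock: 4.05
tool_pos: [0.5313, -0.401, 0.0756]
orientation: [0.002, 0.0, 1.0, -0.004]
wrist_force: [-0.7, -5.6, 1.6]
width: 0.0513
finger_force: 20.7
```

```bash
python3 - <<'E'
from station import r
import cv2,numpy as np
o=[]
for n in("scene","wrist"):
    f=r.grab_frame(n);np.savez(f"pics/{n}2.npz",**f);o.append(f["img"])
a=cv2.resize(o[0][170:260,320:440],None,fx=4,fy=4,interpolation=3);b=o[1][100:340,160:460]
c=np.zeros((600,800,3),np.uint8);c[:360,:480]=a;c[360:,:300]=b;c[:,480:]=0
c[360:,300:600]=0;cv2.imwrite("pics/c4.png",c)
E
```

```text
(no output)
```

View pics/c4.png

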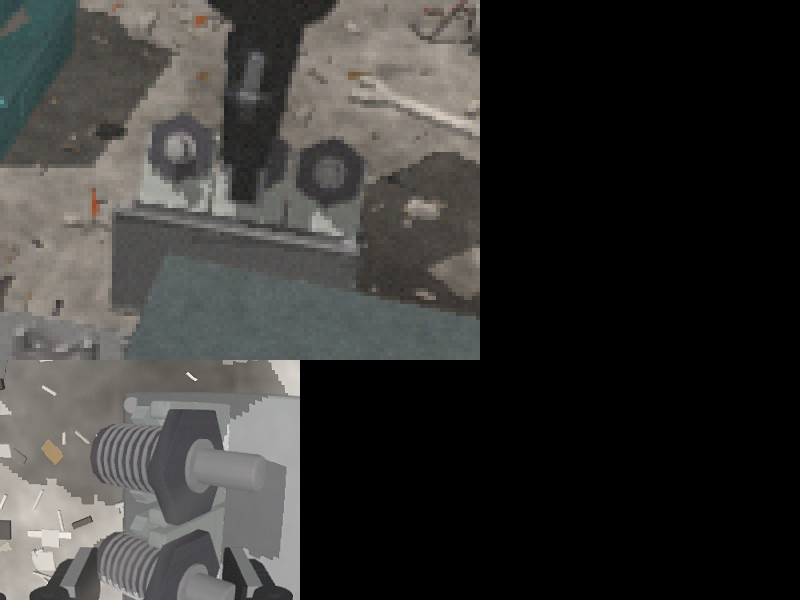

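>>> {"method": "nudge_tcp", "body": {"increments": [0.073,0,0,0,0,0.073,0,0,0,0,0.073,-0.022,-0.0005,0,0,0.073,-0.0215,-0.0005,0,0,0.073,0,0,0,0], "grip_n": 20}}

```text
clock: 4.65
tool_pos: [0.5759, -0.3991, 0.0726]
orientation: [0.001, -0.001, 1.0, -0.0]
wrist_force: [0.1, -0.0, 0.1]
width: 0.073
finger_force: 0.0
```

>>> {"method": "nudge_tcp", "body": {"increments": [0.04,0,0,0,0,0.04,0,0,0,0,0.04,0,0,0,0,0.04,0,0,0,0,0.04,0,0,0,0]}}

```text
clock: 5.15
tool_pos: [0.5739, -0.4027, 0.0742]
orientation: [0.002, 0.001, 1.0, -0.004]
wrist_force: [2.3, -11.4, 1.4]
width: 0.0485
finger_force: 21.1
```

>>> {"method": "nudge_tcp", "body": {"increments": [0.073,0,0,0,0,0.073,0,0,0,0,0.073,0.022,0.0005,0,0,0.073,0.022,0.0005,0,0,0.073,0.022,0.001,0,0,0.073,0.0215,0.001,0,0,0.073,0,0,0,0]}}

```text
clock: 5.85
tool_pos: [0.4841, -0.396, 0.0723]
orientation: [-0.001, 0.001, 1.0, 0.001]
wrist_force: [0.1, -1.3, 0.1]
width: 0.0732
finger_force: 0.0
```

>>> {"method": "nudge_tcp", "body": {"increments": [0.04,0,0,0,0,0.04,0,0,0,0,0.04,0,0,0,0,0.04,0,0,0,0,0.04,0,0,0,0]}}

```text
clock: 6.35
tool_pos: [0.4865, -0.3983, 0.0734]
orientation: [-0.0, -0.0, 1.0, -0.002]
wrist_force: [-7.3, -5.5, 6.7]
width: 0.055
finger_force: 20.3
```

>>> {"method": "nudge_tcp", "body": {"increments": [0.073,0,0,0,0,0.073,0,0,0,0,0.073,-0.022,-0.0015,0,0,0.073,-0.022,-0.001,0,0,0.073,0,0,0,0], "grip_n": 20}}

```text
clock: 6.85
tool_pos: [0.5327, -0.3983, 0.0718]
orientation: [0.001, -0.001, 1.0, -0.0]
wrist_force: [0.0, -0.1, 0.4]
width: 0.0729
finger_force: 0.0
```

>>> {"method": "nudge_tcp", "body": {"increments": [0.04,0,0,0,0,0.04,0,0,0,0,0.04,0,0,0,0,0.04,0,0,0,0,0.04,0,0,0,0]}}

```text
clock: 7.35
tool_pos: [0.5305, -0.401, 0.0732]
orientation: [0.001, 0.0, 1.0, -0.002]
wrist_force: [3.2, -7.3, -0.1]
width: 0.0508
finger_force: 20.8
```

>>> {"method": "nudge_tcp", "body": {"increments": [0.04,0,-0.004,-0.005,0,0.04,0,-0.006,-0.008,0,0.04,0,-0.006,-0.008,0,0.04,0,-0.006,-0.01,0,0.04,0,0,-0.01,0,0.04,0,0,-0.02,0,0.04,0,0,0,0,0.04,0,0,0,0]}}

```text
clock: 8.15
tool_pos: [0.5305, -0.4207, 0.1334]
orientation: [0.0, -0.0, 1.0, -0.0]
wrist_force: [0.4, -0.1, -2.1]
width: 0.0484
finger_force: 21.8
```

>>> {"method": "nudge_tcp", "body": {"increments": [0.04,0,0,-0.04,0,0.04,-0.02,0.03,-0.03,0,0.04,-0.025,0.04,-0.025,0,0.04,-0.025,0.04,-0.02,0,0.04,-0.025,0.04,0,0,0.04,-0.025,0.03,0,0,0.04,-0.01,0.02,0,0,0.04,0,0,0,0,0.04,0,0,0,0]}}

```text
clock: 9.05
tool_pos: [0.658, -0.2243, 0.2452]
orientation: [-0.001, -0.0, 1.0, 0.0]
wrist_force: [-0.1, 0.1, -1.9]
width: 0.0487
finger_force: 21.7
```

```bash
python3 - <<'E'
from station import r
from h import *
s=r.get_state();print(s["tool_pos"].round(4),s["width"])
o={}
for n in("scene","wrist","side"):
    f=r.grab_frame(n);np.savez(f"pics/{n}3.npz",**f);o[n]=f
p=s["tool_pos"]+np.array([0,0,-.005])
def crop(f,c,w,h,k):
    x,y=int(c[0]-w/2),int(c[1]-h/2);x=max(0,min(640-w,x));y=max(0,min(480-h,y));print("crop",x,y,k);return cv2.resize(f["img"][y:y+h,x:x+w],(w*k,h*k),interpolation=cv2.INTER_CUBIC)
c=np.zeros((600,800,3),np.uint8)
g=np.array([.609,-.2165,.08])
c[:300,:400]=crop(o["scene"],proj(o["scene"],p),100,75,4)
c[300:,:400]=crop(o["side"],proj(o["side"],p),100,75,4)
c[:,400:]=crop(o["wrist"],wproj(o["wrist"],g)+[0,20],133,200,3)[:, :400] if False else cv2.resize(crop(o["wrist"],wproj(o["wrist"],g)+[10,40],200,300,2),(400,600))
cv2.imwrite("pics/c5.png",c)
E
```

```text
[ 0.658  -0.2243  0.2452] 0.0487053402773068
crop 257 148 4
crop 278 192 4
crop 240 57 2
```

View pics/c5.png

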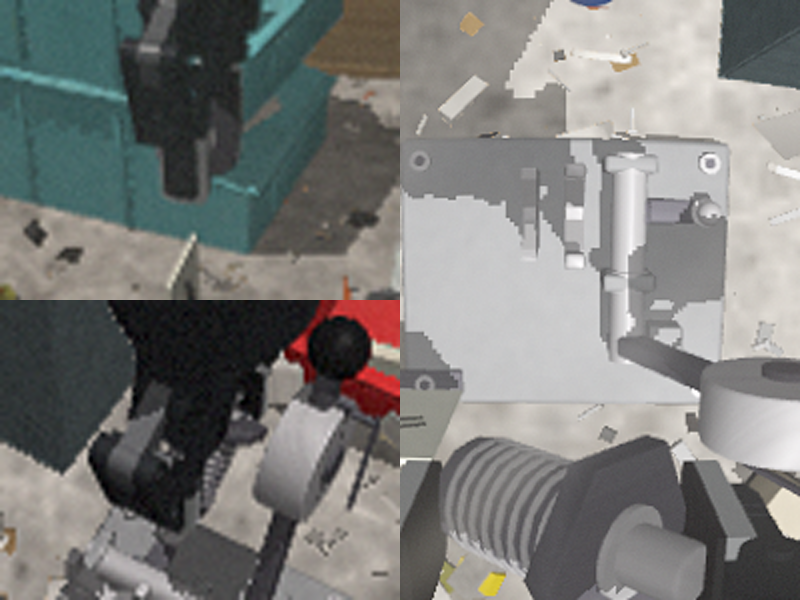

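The composite shows the yoke centred at about crop (575,216), the V rest at (530,214), and the plunger still pinched and tilted. Next I compute its pitch and the seat position.

```bash
python3 - <<'E'
from h import *
W=load("pics/wrist3.npz")
q=lambda x,y:(240+(x-400)/2,57+y/2)
for n,c,z in[("yoke mid",(575,216),.082),("yoke e",(575,166),.082),("yoke e",(575,268),.082),("V",(530,214),.078),("shaft",(630,165),.037),("shaft end",(622,355),.037),("scr",(419,161),.014),("scr",(709,163),.014),("scr3",(424,383),.014),("nose",(712,212),.03)]:
    print(n,wonz(W,q(*c),z).round(4))
def onx(uv,x):
    c,d=wray(W,uv);return (c+d*(x-c[0])/d[0]).round(4)
for n,c,x in[("cas top L",(490,437),.652),("cas top R",(570,455),.652),("pin top",(650,522),.655),("pin top",(705,548),.655),("blind L",(443,490),.658),("fl top",(655,437),.658),("fingR tip",(690,462),.647)]:
    print(n,onx(q(*c),x))
im=W["img"];a=im[255:405,230:430];cv2.imwrite("pics/c6.png",cv2.resize(a,None,fx=4,fy=4,interpolation=3))
E
```

```text
yoke mid [ 0.607  -0.2186  0.082 ]
yoke e [ 0.5874 -0.2186  0.082 ]
yoke e [ 0.6275 -0.2186  0.082 ]
V [ 0.6063 -0.2363  0.078 ]
shaft [ 0.5859 -0.1931  0.037 ]
shaft end [ 0.6738 -0.1956  0.037 ]
scr [ 0.5825 -0.2926  0.014 ]
scr [ 0.5835 -0.1524  0.014 ]
scr3 [ 0.6938 -0.2938  0.014 ]
nose [ 0.6068 -0.1538  0.03  ]
cas top L [ 0.652  -0.2409  0.2089]
cas top R [ 0.652  -0.2222  0.2205]
pin top [ 0.655  -0.2074  0.248 ]
pin top [ 0.655  -0.1988  0.2588]
blind L [ 0.658  -0.2499  0.2265]
fl top [ 0.658  -0.1997  0.1926]
fingR tip [ 0.647  -0.1985  0.2376]
```

View pics/c6.png

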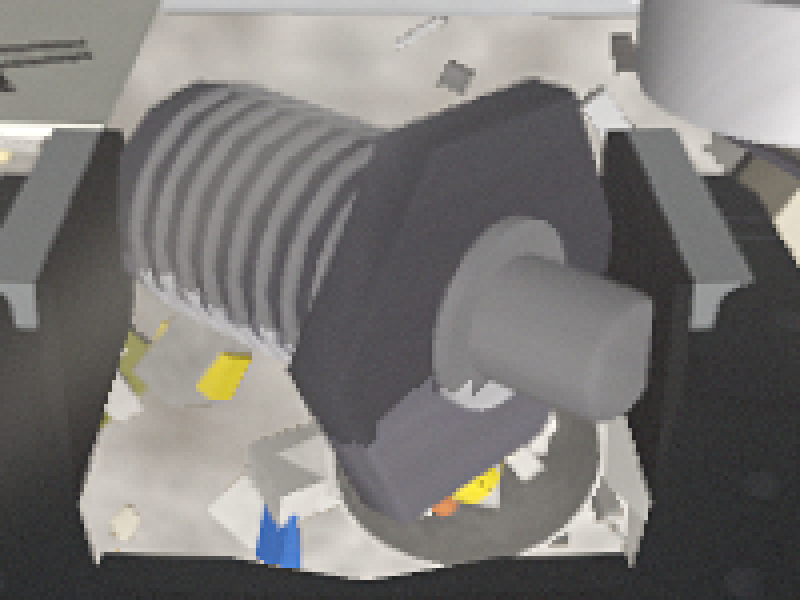

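Crop: casing axis runs from about (150,160) at the blind end through (337,246) to the flange boss (500,310), with the pin tip centre near (628,350).

```bash
python3 - <<'E'
from h import *
W=load("pics/wrist3.npz")
q=lambda x,y:(230+x/4,255+y/4)
def onx(c,x=.658):
    o,d=wray(W,q(*c));return o+d*(x-o[0])/d[0]
for n,c in[("ax1",(187,176)),("ax2",(337,246)),("boss",(500,310)),("tip",(628,350)),("padR inner top",(610,130)),("padL",(125,130)),("padR low",(610,400))]:print(n,onx(c).round(4))
# silhouette tangents: project a cylinder axis model by rays: pick direction from plane normals of the two casing edges
def pl(a,b):
    n=np.cross(wray(W,q(*a))[1],wray(W,q(*b))[1]);return n/np.linalg.norm(n)
n1,n2=pl((240,82),(385,128)),pl((135,270),(290,365))
d=np.cross(n1,n2);d/=np.linalg.norm(d);print("casing dir",d.round(3),"pitch",np.degrees(np.arctan2(d[2],d[1])))
n1,n2=pl((520,255),(650,295)),pl((475,375),(600,418))
d=np.cross(n1,n2);d/=np.linalg.norm(d);print("pin dir",d.round(3),"pitch",np.degrees(np.arctan2(d[2],d[1])))
E
```

```text
ax1 [ 0.658  -0.2436  0.223 ]
ax2 [ 0.658  -0.2267  0.2403]
boss [ 0.658  -0.2116  0.2538]
tip [ 0.658  -0.201   0.2617]
padR inner top [ 0.658  -0.1945  0.2096]
padL [ 0.658  -0.2525  0.2094]
padR low [ 0.658  -0.2038  0.2698]
casing dir [ 0.137 -0.549 -0.824] pitch -123.67374480533327
pin dir [-0.076 -0.857 -0.51 ] pitch -149.22006503250074
```

```bash
python3 - <<'E'
from h import *
W=load("pics/wrist3.npz")
q=lambda x,y:(240+(x-400)/2,57+y/2)
print("weight near rim",wonz(W,q(760,358),.163).round(3),wonz(W,q(705,380),.133).round(3))
E
```

```text
weight near rim [ 0.644 -0.165  0.163] [ 0.659 -0.175  0.133]
```

>>> {"method": "nudge_tcp", "body": {"increments": [0.04,0.026,-0.004,0,0,0.04,0.0265,-0.0035,0.02,0,0.04,0,0,0.04,0,0.04,0,0,0.04,0,0.04,0,0,0.035,0,0.04,0,0,0,0,0.04,0,0,0,0]}}

```text
clock: 9.9
tool_pos: [0.6058, -0.2329, 0.1123]
orientation: [0.0, 0.0, 1.0, -0.0]
wrist_force: [-0.1, -0.3, -1.7]
width: 0.0488
finger_force: 21.7
```

```bash
python3 - <<'E'
from station import r
from h import *
s=r.get_state();print(s["tool_pos"].round(4),s["wrist_force"].round(1))
E
```

```text
[ 0.6058 -0.2329  0.1123] [-0.1 -0.3 -1.7]
```

>>> {"method": "nudge_tcp", "body": {"increments": [0.04,0,0,0.01,0,0.04,0,0,0.007,0,0.04,0,0,0.005,0,0.04,0,0,0,0]}}

```text
clock: 10.3
tool_pos: [0.6055, -0.2318, 0.0887]
orientation: [-0.0, -0.0, 1.0, 0.0]
wrist_force: [0.4, -0.1, -2.0]
width: 0.0485
finger_force: 21.7
```

>>> {"method": "nudge_tcp", "body": {"increments": [0.04,0,0,0.004,0,0.04,0,0,0.004,0,0.04,0,0,0,0]}}

```text
clock: 10.6
tool_pos: [0.6068, -0.2322, 0.0823]
orientation: [0.002, -0.0, 1.0, -0.001]
wrist_force: [1.6, -0.0, 5.0]
width: 0.0487
finger_force: 20.3
```

>>> {"method": "nudge_tcp", "body": {"increments": [0.04,0,0.001,0.003,0,0.04,0,0.0015,0.003,0,0.04,0,0,0,0]}}

```text
clock: 10.9
tool_pos: [0.6085, -0.2326, 0.0786]
orientation: [0.005, -0.0, 1.0, -0.004]
wrist_force: [5.2, -9.1, 10.3]
width: 0.0478
finger_force: 18.9
```

>>> {"method": "nudge_tcp", "body": {"increments": [0.04,0,0.0015,0.003,0,0.04,0,0.0015,0.003,0,0.04,0,0,0,0]}}

```text
clock: 11.2
tool_pos: [0.61, -0.2342, 0.0753]
orientation: [0.008, 0.0, 1.0, -0.009]
wrist_force: [4.0, -24.3, 18.4]
width: 0.046
finger_force: 17.7
```

```bash
python3 - <<'E'
from station import r
from h import *
f=r.grab_frame("wrist");np.savez("pics/wrist4.npz",**f);f2=r.grab_frame("side");np.savez("pics/side4.npz",**f2)
E
```

```bash
python3 - <<'E'
from h import *
W=load("pics/wrist4.npz");S=load("pics/side4.npz")
g=np.array([.607,-.23,.08]);p=proj(S,g);w=wproj(W,g);print(p,w)
x,y=int(p[0]-50),int(p[1]-75);a=cv2.resize(S["img"][y:y+150,x:x+100],None,fx=4,fy=4,interpolation=3)
x2,y2=int(w[0]-66),int(w[1]-110);b=cv2.resize(W["img"][max(0,y2):y2+200,x2:x2+133],None,fx=3,fy=3,interpolation=3)[:600,:400]
c=np.zeros((600,800,3),np.uint8);c[:600,:400]=a;c[:b.shape[0],400:400+b.shape[1]]=b;print(x,y,x2,y2)
cv2.imwrite("pics/c7.png",c)
E
```

```text
[301.19968793 264.67561552] [329.16325839 320.83713811]
251 189 263 210
```

View pics/c7.png

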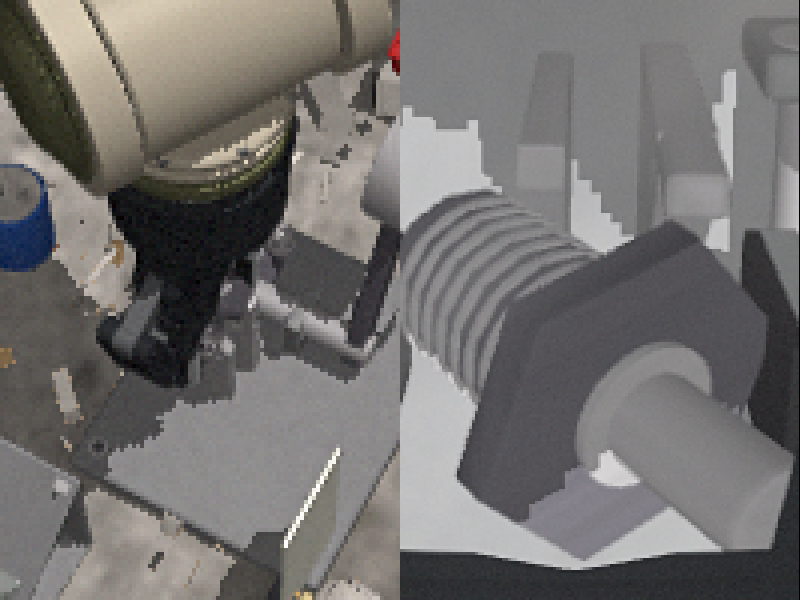

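The view shows the flange sitting over or behind the yoke (tops at crop x 640–728) and the casing end left of the V plate (517–572), so the plunger is too far towards -Y. I'll measure by how much.

```bash
python3 - <<'E'
from h import *
W=load("pics/wrist4.npz");print((-W["R"].T@W["t"]).round(4),W["R"].round(3).tolist())
q=lambda x,y:(263+(x-400)/3,210+y/3)
def onx(c,x):
    o,d=wray(W,q(*c));return (o+d*(x-o[0])/d[0]).round(4)
print("V",wonz(W,q(517,190),.078).round(4),wonz(W,q(572,190),.078).round(4))
print("yoke",wonz(W,q(665,205),.082).round(4),wonz(W,q(728,205),.082).round(4))
for n,c in[("boss",(648,420)),("tip",(775,500)),("ax1",(427,268)),("ax2",(530,328))]:print(n,onx(c,.609))
for n,c in[("fl vert top",(680,222)),("fl right",(766,320)),("fl left",(512,300)),("fl botleft",(458,475))]:
    print(n,onx(c,.592),onx(c,.609))
E
```

```text
[ 0.5423 -0.2309  0.2023] [[0.001, 1.0, -0.018], [0.962, 0.004, 0.274], [0.274, -0.017, -0.962]]
V [ 0.589  -0.2398  0.078 ] [ 0.5889 -0.2333  0.078 ]
yoke [ 0.5892 -0.2224  0.082 ] [ 0.5893 -0.2151  0.082 ]
boss [ 0.609  -0.2246  0.0971]
tip [ 0.609  -0.2126  0.1125]
ax1 [ 0.609  -0.2546  0.0571]
ax2 [ 0.609  -0.2387  0.0751]
fl vert top [ 0.592  -0.2205  0.0805] [ 0.609  -0.2169  0.0389]
fl right [ 0.592  -0.2139  0.1059] [ 0.609  -0.2081  0.073 ]
fl left [ 0.592  -0.2389  0.1015] [ 0.609  -0.2416  0.067 ]
fl botleft [ 0.592  -0.241   0.1322] [ 0.609  -0.2444  0.1082]
```

>>> {"method": "nudge_tcp", "body": {"increments": [0.04,0,-0.002,-0.01,0,0.04,0,-0.003,-0.01,0,0.04,0,0,0,0,0.04,0,0,0,0]}}

```text
clock: 11.7
tool_pos: [0.6055, -0.2309, 0.0888]
orientation: [-0.0, -0.0, 1.0, 0.0]
wrist_force: [0.5, 0.1, -2.4]
width: 0.0457
finger_force: 20.8
```

>>> {"method": "nudge_tcp", "body": {"increments": [0.04,0,0,0.004,0,0.04,0,0,0.003,0,0.04,0,0,0,0]}}

```text
clock: 12.0
tool_pos: [0.6066, -0.2311, 0.0825]
orientation: [0.001, -0.0, 1.0, -0.0]
wrist_force: [2.6, 2.8, 4.5]
width: 0.0448
finger_force: 21.4
```

>>> {"method": "nudge_tcp", "body": {"increments": [0.04,0,-0.0015,-0.006,0,0.04,0,-0.0015,0,0,0.04,0,0,0.003,0,0.04,0,0,0.003,0,0.04,0,0,0,0]}}

```text
clock: 12.5
tool_pos: [0.606, -0.2349, 0.082]
orientation: [0.0, -0.0, 1.0, -0.0]
wrist_force: [2.3, -2.9, -1.8]
width: 0.0452
finger_force: 21.1
```

>>> {"method": "nudge_tcp", "body": {"increments": [0.047,0,0,0,0,0.049,0,0.001,0,0,0.051,0,0.001,0,0,0.051,0,0,0,0]}}

```text
clock: 12.9
tool_pos: [0.6057, -0.2324, 0.0822]
orientation: [-0.0, -0.0, 1.0, -0.0]
wrist_force: [0.9, -2.8, -0.1]
width: 0.051
finger_force: 2.3
```

>>> {"method": "nudge_tcp", "body": {"increments": [0.053,0,0.002,0.002,0,0.055,0,0.002,0.002,0,0.057,0,0.002,0.002,0,0.057,0,0,0,0]}}

```text
clock: 13.3
tool_pos: [0.6067, -0.2276, 0.0773]
orientation: [0.002, -0.0, 1.0, -0.002]
wrist_force: [2.4, -6.3, 3.2]
width: 0.0571
finger_force: 4.4
```

>>> {"method": "nudge_tcp", "body": {"increments": [0.0585,0,0.0015,0.002,0,0.06,0,0.0015,0.002,0,0.061,0,0.0015,0.002,0,0.061,0,0,0,0]}}

```text
clock: 13.7
tool_pos: [0.6058, -0.2222, 0.0704]
orientation: [0.0, -0.0, 1.0, -0.001]
wrist_force: [0.3, -5.1, 2.9]
width: 0.0609
finger_force: 4.3
```

>>> {"method": "nudge_tcp", "body": {"increments": [0.062,0,0.0015,0.002,0,0.063,0,0.002,0.002,0,0.064,0,0.002,0.001,0,0.064,0,0,0,0]}}

```text
clock: 14.1
tool_pos: [0.6051, -0.2149, 0.0643]
orientation: [-0.001, -0.0, 1.0, 0.001]
wrist_force: [0.4, 0.1, 0.5]
width: 0.0638
finger_force: 0.5
```

>>> {"method": "nudge_tcp", "body": {"increments": [0.065,0,0.002,0.001,0,0.066,0,0.002,0.001,0,0.067,0,0.002,0.001,0,0.067,0,0,0,0]}}

```text
clock: 14.5
tool_pos: [0.6056, -0.2101, 0.0621]
orientation: [-0.0, -0.0, 1.0, 0.0]
wrist_force: [0.4, -0.6, -0.2]
width: 0.067
finger_force: 0.0
```

>>> {"method": "nudge_tcp", "body": {"increments": [0.04,0,0,0,0,0.04,0,0,0,0,0.04,0,0,0,0,0.04,0,0,0,0], "grip_n": 20}}

```text
clock: 14.9
tool_pos: [0.6058, -0.2133, 0.0635]
orientation: [0.001, 0.0, 1.0, -0.003]
wrist_force: [-3.8, -9.7, 5.2]
width: 0.0563
finger_force: 21.1
```

>>> {"method": "nudge_tcp", "body": {"increments": [0.04,0,-0.003,0,0,0.04,0,-0.003,0,0,0.04,0,-0.002,0,0,0.04,0,0,0,0]}}

```text
clock: 15.3
tool_pos: [0.6058, -0.2165, 0.064]
orientation: [0.0, -0.0, 1.0, 0.002]
wrist_force: [-4.1, 11.3, 14.8]
width: 0.0528
finger_force: 20.1
```

>>> {"method": "nudge_tcp", "body": {"increments": [0.04,0,-0.0015,0,0,0.04,0,-0.0015,0,0,0.04,0,0,0,0]}}

```text
clock: 15.6
tool_pos: [0.6057, -0.2189, 0.064]
orientation: [0.0, -0.0, 1.0, 0.002]
wrist_force: [-4.7, 13.7, 15.5]
width: 0.0523
finger_force: 19.2
```

```bash
python3 - <<'E'
from station import r
from h import *
f=r.grab_frame("wrist");np.savez("pics/wrist5.npz",**f)
im=f["img"];K=lambda X:wproj(f,np.array(X)).round(0)
print("cam",(-f["R"].T@f["t"]).round(4))
for n,X in[("tip level",(.607,-.19,.072)),("blind",(.607,-.245,.072)),("flange top",(.607,-.21,.092)),("yoke-X",(.589,-.2151,.082))]:print(n,K(X))
# print coarse grey map of region
g=cv2.cvtColor(im,cv2.COLOR_BGR2GRAY)[260:440:6,230:430:5]
for row in g: print(" ".join(f"{v//10:2d}" for v in row))
E
```

```text
cam [ 0.54   -0.2186  0.1921]
tip level [396. 333.]
blind [248. 334.]
flange top [346. 365.]
yoke-X [330. 301.]
14 13 12 12 12 12 12 12 11 11 11 10 12 12 12 12 11 12 12 12 13 18 18 12 12 11 11 11 12 14 15 13 11 11 12 19 19 19 19 19
19 19 20 12 12 12 12 12 11 12 10 10 12 12 12 12 12 11 12 12 12 18 18 12 12 12 12 13 14 14 14 14 13 16 15 15 16 18 20 20
19 19 19 19 19 19 12 11 12 11 10 10 12 12 12 12 12 12 12 12 12 19 19 12 12 12 12 13 14 15 14 14 12 15 15 15 15 15 15 13
19 19 19 19 19 19 13 13 12 12 10 10 13 12 12 12 11 12 12 12 17 19 19 11 10 10 12 13 14 14 14 14 12 15 15 15 15 14 12  9
19 19 19 19 19 19 14 14 14 11 10 11 19 12 12 12 11 12 12 11 13 19 19  8  7  7  9 14 14 15 14 14  9 14 14 14 14 15  9  9
19 19 12 12  5  6 14 14 14 10 10 12 18 13 12 12 12 12 12 12 11 19 16  8  8  7  8 14 14 14 14 11  5 12 12 12 12 12 12 12
19 12 12 12  5  4 12 12 12 11 10 12 18 18 12 12 14 14 15 15 13 19  9  8  8  7  6 13 14 14 14  8  5  7 12 12 12 12 12 12
[... 2060 characters left out ...]
4  5  5  5  4  5  5  5  5  4  5  5  5  5  4  5  4  4  4  4  5  4  4  4  4  4  4  4  4  4  4  4  4  4
 4  4  4  4  4  4  4  4  5  4  4  5  5  5  5  5  5  5  5  5  5  5  5  5  5  5  5  4  4  5  5  4  4  4  4  4  4  4  4  4
 4  3  4  4  4  4  4  4  4  5  4  4  5  4  5  4  4  5  4  5  5  4  5  4  4  4  5  4  4  4  4  4  4  3  4  4  4  4  4  4
 3  4  4  3  4  4  4  4  4  4  4  4  4  4  4  4  4  4  4  4  4  5  4  4  4  4  4  4  4  4  4  4  3  4  3  4  3  4  3  3
 3  4  4  4  4  4  3  4  4  4  4  4  4  4  4  4  4  5  4  4  4  4  5  4  4  4  4  4  4  5  4  4  4  4  4  4  4  4  4  4
 3  4  4  4  3  4  4  4  4  4  4  4  4  4  4  4  4  4  4  4  4  4  4  4  4  4  5  4  4  4  4  4  3  4  4  4  3  3  4  4
```

>>> {"method": "nudge_tcp", "body": {"increments": [0.067,0,0,0,0,0.072,0,0.001,0,0,0.076,0,0.001,0,0,0.076,0,0,-0.015,0,0.076,0,0,-0.04,0,0.076,0,0,-0.05,0,0.076,0,0,-0.05,0,0.076,0,0,-0.05,0]}}

```text
clock: 16.45
tool_pos: [0.6054, -0.2196, 0.2693]
orientation: [-0.0, 0.0, 1.0, -0.0]
wrist_force: [1.0, -0.6, -0.3]
width: 0.0759
finger_force: 0.0
```

```bash
python3 - <<'E'
from h import *
S=load("pics/scene0.npz");D=load("pics/side0.npz")
sd=lambda x,y:(x/3.2+165,y/3.2+185); sc=lambda x,y:(x/4.7+255,y/4.7+185)
print("plate top far",tri(S,sc(240,100),D,sd(547,373)))
print("bottom",onz(D,sd(503,480),.012).round(4), "top at",[onz(D,sd(547,373),z).round(4) for z in(.1,.12)],[onz(D,sd(503,440),z).round(4) for z in(.03,.06,.1)])
def blob(f,c):
    m=(cv2.cvtColor(f["img"],cv2.COLOR_BGR2GRAY)<45).astype(np.uint8);m=cv2.morphologyEx(m,cv2.MORPH_OPEN,np.ones((3,3)))
    n,l,st,ce=cv2.connectedComponentsWithStats(m);i=min(range(1,n),key=lambda i:np.hypot(*(ce[i]-c)));print(st[i]);x,y,w,h,_=st[i];return (x+w/2-.5,y+h/2-.5)
a,b=blob(S,sc(147,270)),blob(D,sd(633,62));print(a,b,tri(S,a,D,b))
E
```

```text
plate top far (array([ 0.69535247, -0.28847575,  0.13518614]), np.float64(0.02041850559533187))
bottom [ 0.6932 -0.3094  0.012 ] top at [array([ 0.6994, -0.2719,  0.1   ]), array([ 0.7026, -0.2794,  0.12  ])] [array([ 0.6848, -0.2939,  0.03  ]), array([ 0.6897, -0.3036,  0.06  ]), array([ 0.6962, -0.3166,  0.1   ])]
[286 245   5   4  19]
[354 196  16  17 212]
(np.float64(288.0), np.float64(246.5)) (np.float64(361.5), np.float64(204.0)) (array([ 0.66708832, -0.11898713,  0.17796297]), np.float64(0.002236029212578617))
```

>>> {"method": "nudge_tcp", "body": {"increments": [0.06,0,0,0,0.143,0.06,0,0,0,0.143,0.06,0,0,0,0.143,0.06,0,0,0,0.143,0.06,0,0,0,0.143,0.06,0,0,0,0.143,0.06,0,0,0,0.143,0.06,0,0,0,0.143,0.06,0,0,0,0.143,0.06,0,0,0,0.143,0.06,0,0,0,0.1408,0.06,0.033,0.021,0,0,0.06,0.033,0.021,0,0,0.06,0.0315,0.0215,0,0,0.06,0,0,0,0,0.06,0,0,0,0]}}

```text
clock: 18.05
tool_pos: [0.6694, -0.1216, 0.2667]
orientation: [-0.0, 0.707, 0.708, -0.0]
wrist_force: [-1.0, -0.7, -0.5]
width: 0.0598
finger_force: 0.0
```

```bash
python3 - <<'E'
from station import r
from h import *
s=r.get_state();print(s["tool_pos"].round(4),s["orientation"].round(3),s["joint_pos"].round(2))
f=r.grab_frame("wrist");np.savez("pics/wrist6.npz",**f);D=r.grab_frame("side");np.savez("pics/side6.npz",**D)
print("cam",(-f["R"].T@f["t"]).round(3))
im=f["img"];g=cv2.cvtColor(im,cv2.COLOR_BGR2GRAY);p=wproj(f,np.array([.669,-.122,.184]));print("expected knob px",p)
x,y=int(p[0]),int(p[1])
for row in g[y-50:y+50:5,x-70:x+70:5]:print(" ".join(f"{v//10:2d}" for v in row))
E
```

```text
[ 0.6694 -0.1216  0.2667] [-0.     0.707  0.708 -0.   ] [-0.35  0.61  0.83 -0.    1.7  -0.35]
cam [ 0.669 -0.055  0.395]
expected knob px [320.71780107 259.53568959]
19 20 21 21 21 20 20 19 20 20 20 20 20 20 20 20 20 20 20 21 21 20 19 18 19 19 19 14
20 21 21 21 20 19 20 18 19 20 20 20 20 21 20 19 20 20 21 22 21 20 19 18 18 19 19 19
21 21 20 21 20 20 20 19 19 20 20 20 21 20 19 19 20 21 22 21 20 19 19 18 18 19 19 20
21 20 19 20 21 20 20 20 19 19 20 20 19 20 21 20 20 21 20 20 20 20 19 19 19 19 20 19
17 17 17 18 12 12 12 12 12 12 12 17 17 17 17 16 16 16 16 16 16 19 20 20 20 19 19 19
19 18 18 12 12 12 12 12 12 12 12 17 15 16 16 15 15 15 19 18 19 17 20 20 19 20 20 17
18 14 20 13 12 12 12 12 12 12 12 12 14  6  7  8  9 18 19 15 21 17 21 12 12 21 14 21
18 16 20 13 12 12 12 12 12 12 12  9  7  7  8  9 10 11 19 20 19 18 19 20 20 18 21 20
19 12  9  9 12 12 12 12 12 12 13  6  7  8  9 10 11 11 11 19 19 19 19 19 19 20 20 19
12 12  9  9 12 12 12 12 1
[... 198 characters left out ...]
0 11 11 12 10 18 18 18 18 18
12 12  7  7 10 12 12 13 10 10  9  9 10 11 11 11 11 10  8 15 15 10 10 20 18 18 18 19
13 12  9  8 12 12 12 12 12 11 12 10 11 11 11 10  9  8  7 19 19 10 20 20 11 19 19 18
15 15 15 14 15 17 15 15 12 13 14 15 10 10 10  9  8  8 12 19 19 18 19 19 12 18 18 18
14 14 14 21 21 21 20 20 13 15 19 19 15 15 12 14 15 15 19 19 19 19 20 19 19 18 18 18
11 11 11 19 19 19 18 14 18 16 17 15 15 14 15 15 15 15 19 19 19 19 20 20 20 18 19 16
12 14 13 13 13 13 13 18 16 17 18 14 14 14 14 14 15 14 19 19 19 19 20 19 19 18 18 19
12 14 19 11 13 14 13 18 18 18 18 14 14 14 14 14 14 14 19 19 19 20 18 18 19 18 18 17
10 14 19  9 10 14 14 18 18 18 18 13 13 13 13 13 13 13 19 19 19 20 18 19 19 18 18 17
```

>>> {"method": "nudge_tcp", "body": {"increments": [0.055,0,0,0.04,0,0.055,0,0,0.03,0,0.055,0,0,0.015,0,0.02,0,0,0,0,0.02,0,0,0,0,0.02,0,0,0,0,0.02,0,0,0,0], "grip_n": 20}}

```text
clock: 18.85
tool_pos: [0.6699, -0.1229, 0.1832]
orientation: [0.002, 0.707, 0.707, 0.001]
wrist_force: [4.3, -2.3, -5.7]
width: 0.0264
finger_force: 20.7
```

```bash
python3 - <<'E'
import numpy as np
# arc deltas (dY,dZdown) for knob angle from 25 to -70.7 deg
R=.170
for n,a in((12,np.linspace(25,-40,13)),(10,np.linspace(-40,-70.7,11))):
    y=R*np.sin(np.radians(a));z=R*np.cos(np.radians(a));print([(round(u,4),round(-v,4)) for u,v in zip(np.diff(y),np.diff(z))])
E
```

```text
[(np.float64(-0.0149), np.float64(-0.0061)), (np.float64(-0.0154), np.float64(-0.0047)), (np.float64(-0.0157), np.float64(-0.0032)), (np.float64(-0.016), np.float64(-0.0017)), (np.float64(-0.0161), np.float64(-0.0002)), (np.float64(-0.016), np.float64(0.0013)), (np.float64(-0.0158), np.float64(0.0028)), (np.float64(-0.0155), np.float64(0.0043)), (np.float64(-0.015), np.float64(0.0058)), (np.float64(-0.0144), np.float64(0.0072)), (np.float64(-0.0136), np.float64(0.0085)), (np.float64(-0.0128), np.float64(0.0097))]
[(np.float64(-0.0068), np.float64(0.006)), (np.float64(-0.0065), np.float64(0.0064)), (np.float64(-0.0061), np.float64(0.0067)), (np.float64(-0.0058), np.float64(0.0071)), (np.float64(-0.0054), np.float64(0.0074)), (np.float64(-0.005), np.float64(0.0076)), (np.float64(-0.0046), np.float64(0.0079)), (np.float64(-0.0041), np.float64(0.0081)), (np.float64(-0.0037), np.float64(0.0083)), (np.float64(-0.0032), np.float64(0.0085))]
```

>>> {"method": "nudge_tcp", "body": {"increments": [0.02,-0.015,0,-0.006,0,0.02,-0.0155,0,-0.0048,0,0.02,-0.0155,0,-0.0032,0,0.02,-0.016,0,-0.0017,0,0.02,-0.016,0,-0.0002,0,0.02,-0.016,0,0.0013,0,0.02,0,0,0,0]}}

```text
clock: 19.55
tool_pos: [0.6691, -0.2194, 0.1975]
orientation: [0.001, 0.708, 0.706, -0.0]
wrist_force: [0.4, -0.6, 6.1]
width: 0.0266
finger_force: 21.4
```

>>> {"method": "nudge_tcp", "body": {"increments": [0.02,-0.016,0,0.0028,0,0.02,-0.0155,0,0.0043,0,0.02,-0.015,0,0.0058,0,0.02,-0.0145,0,0.0072,0,0.02,-0.0135,0,0.0085,0,0.02,-0.013,0,0.0097,0,0.02,0,0,0,0]}}

```text
clock: 20.25
tool_pos: [0.6683, -0.3067, 0.1556]
orientation: [-0.001, 0.708, 0.706, -0.001]
wrist_force: [-3.8, -4.2, 0.1]
width: 0.0262
finger_force: 21.6
```

>>> {"method": "nudge_tcp", "body": {"increments": [0.02,-0.0068,0,0.006,0,0.02,-0.0065,0,0.0064,0,0.02,-0.0061,0,0.0067,0,0.02,-0.0058,0,0.0071,0,0.02,-0.0054,0,0.0074,0,0.02,0,0,0,0]}}

```text
clock: 20.85
tool_pos: [0.668, -0.3356, 0.1217]
orientation: [-0.002, 0.708, 0.707, -0.001]
wrist_force: [-4.7, -3.0, -2.2]
width: 0.026
finger_force: 21.4
```

>>> {"method": "nudge_tcp", "body": {"increments": [0.02,-0.005,0,0.0076,0,0.02,-0.0046,0,0.0079,0,0.02,0,0,0,0]}}

```text
clock: 21.15
tool_pos: [0.668, -0.3446, 0.1065]
orientation: [-0.002, 0.707, 0.707, -0.001]
wrist_force: [-5.8, -2.1, -2.1]
width: 0.0262
finger_force: 21.3
```

>>> {"method": "nudge_tcp", "body": {"increments": [0.02,-0.002,0,0.004,0,0.02,-0.002,0,0.004,0,0.02,0,0,0,0]}}

```text
clock: 21.45
tool_pos: [0.6679, -0.3479, 0.0997]
orientation: [-0.002, 0.707, 0.707, -0.001]
wrist_force: [-6.7, -2.3, -0.4]
width: 0.0264
finger_force: 21.4
```

>>> {"method": "nudge_tcp", "body": {"increments": [0.02,-0.0019,0,0.0042,0,0.02,-0.0018,0,0.0042,0,0.02,0,0,0,0]}}

```text
clock: 21.75
tool_pos: [0.6679, -0.3515, 0.0915]
orientation: [-0.002, 0.707, 0.707, -0.001]
wrist_force: [-8.8, -1.0, -0.3]
width: 0.0264
finger_force: 21.5
```

>>> {"method": "nudge_tcp", "body": {"increments": [0.02,-0.0012,0,0.003,0,0.02,-0.001,0,0.003,0,0.02,0,0,0,0,0.02,0,0,0,0]}}

```text
clock: 22.15
tool_pos: [0.6679, -0.3535, 0.0862]
orientation: [-0.002, 0.707, 0.707, -0.001]
wrist_force: [-8.3, -0.6, 1.0]
width: 0.026
finger_force: 21.5
```

>>> {"method": "nudge_tcp", "body": {"increments": [0.028,0,0,0,0,0.03,0,0,0,0,0.04,0,0,0,0,0.05,0,0,0,0,0.05,0,0,-0.03,0,0.05,0,0,-0.05,0,0.05,0,0,-0.05,0,0.05,0,0,-0.04,0]}}

```text
clock: 22.95
tool_pos: [0.6695, -0.3532, 0.2609]
orientation: [0.002, 0.707, 0.707, 0.0]
wrist_force: [-0.5, -0.1, 0.1]
width: 0.05
finger_force: 0.0
```

```bash
python3 - <<'E'
from station import r
from h import *
f=r.grab_frame("wrist");np.savez("pics/wrist7.npz",**f);D=r.grab_frame("side");np.savez("pics/side7.npz",**D);S=r.grab_frame("scene");np.savez("pics/scene7.npz",**S)
g=cv2.cvtColor(f["img"],cv2.COLOR_BGR2GRAY);print(r.get_state()["tool_pos"])
for phi in(1.57,1.67,1.82):
    a=np.radians(25)-phi;X=np.array([.669,-.1935+.17*np.sin(a),.032+.17*np.cos(a)]);print(phi,X.round(3),wproj(f,X).round(1),proj(D,X).round(1),proj(S,X).round(1))
p=wproj(f,np.array([.669,-.354,.088]));x,y=int(p[0]),int(p[1]);print(x-60,y-50)
for row in g[y-50:y+50:4,x-60:x+60:4]:print(" ".join(f"{v//10:2d}" for v in row))
E
```

```text
[ 0.67001103 -0.35363217  0.26077499]
1.57 [ 0.669 -0.348  0.104] [319.8 223.2] [299.2 329.9] [320.6 203.7]
1.67 [ 0.669 -0.354  0.088] [319.7 226.8] [297.6 336.2] [321.5 207.5]
1.82 [ 0.669 -0.361  0.064] [319.7 228. ] [296.2 344.1] [322.4 214. ]
259 176
19 20 20 20 19 18 13 13 13 14 14 14 20 19 19 20 20 20 20 11  9  9 12  8 12 25 19 19 22 22
19 20 19 19 19 20 12 13 14 14 14 13 18 19 19 19 19 19 20 12  9  9 13 11 12 25 20 21 21 22
19 19 18 19 18 20 12 14 13 14 14 12 18 18 18 18 18 18 19 11 11 12 12 11 12 24 20 21 22 22
19 18 18 18 18 20 14 14 13 13 13 12 16 16 16 16 17 17 17 11 15 11 12 11 12 23 20 21 21 21
20 19 19 18 19 19 13 14 13 14 13 12 13 13 14 14 13 14 15 15 10 10 10 16 13 22 21 21 21 22
20 20 19 18 19 19 19 13 13 13 13 13 13 21 14 14 13 13 13 11 11  8 11 13 13 11 20 21 21 22
20 20 19 18 19 19 20 20 13 14 13 12 13 13 14 14 13 19 18 20 19 19 13 11 11 14 13 21 21 21
21 21 19 19 19 19 20 19 14 14 13 18 19 20 14 14 13 20 20 19 19 2
[... 855 characters left out ...]
9 19 18 18 19 19 20 19 15 15 18 19 19 18 19 19 19 19 19 19 18 18 16 18
12 13 13 13 22 12 11 11 19 19 19 19 19 18 18 18 19 19 19 19 19 19 18 18 19 19 19 19 16 15
12 19 21 21 14 13 11 12 21 23 17 19 19 18 18 18 19 19 19 18 18 18 18 18 18 19 20 19 19 18
12 12 20 21 21 21 13 13 23 23 20 19 19 19 19 18 18 18 19 18 18 18 18 14 15 18 20 19 19 19
13 14 12 12 14 21 16 14 20 20 20 19 19 19 20 19 18 18 19 19 18 18 19 21 20 20 21 20 19 19
12 16 13 13 14 14 16 13 20 19 19 19 19 19 19 19 19 19 20 20 20 18 21 19 20 20 20 17 20 19
10 13 13 14 14 13 16 17 20 19 19 19 19 18 18 19 19 20 20 20 20 20 20 20 20 20 21 21 16 20
13 13 15 21 14 12 13 16 20 20 19 19 19 18 19 19 19 20 20 20 21 21 21 21 20 21 21 20 21 20
```

```bash
python3 - <<'E'
from h import *
D=load("pics/side7.npz");S=load("pics/scene7.npz");W=load("pics/wrist7.npz")
def show(f,c,h=16,s=2,w=None):
    g=cv2.cvtColor(f["img"],cv2.COLOR_BGR2GRAY);x,y=c;print(x-h,y-h)
    for row in g[y-h:y+h:s,x-h:x+h:s]:print(" ".join(f"{v//10:2d}" for v in row))
show(D,(297,336));show(S,(321,207))
g=cv2.cvtColor(W["img"],cv2.COLOR_BGR2GRAY);m=(g[205:255,295:345]<105).astype(np.uint8);m=cv2.morphologyEx(m,cv2.MORPH_OPEN,np.ones((5,5)));x,y,w,h=cv2.boundingRect(m);print("w",x+295,y+205,w,h)
E
```

```text
281 320
15 15 16 16 16 12 13 12  5  6 12 12 13 13 14 14
15 15 16 17 17  7 13 11  7  6 10  7  9 12 13 14
14 14 15 15 15  8  8  8  7  7  7  8  8  7 12 13
13 13 13 14  7  8  8  8  8  7  8  8  8  6  9 12
13 13 13 15  8  8  8  8  4  5  8  8  7  7  8  8
13 13 14  7  8  8  0  1  1  2  1  8  4  7  4  6
13 14 14  8  8  0  2  2  2  2  2  1  8  7  6  6
14 14 14  8  6  2  1  2  3  4  2  1  4  7  7  7
14 14 16  7  4  2  1  2  4  4  3  2  3  7  7  7
14 14 15  7  4  2  1  2  3  2  2  1  3  7  7  7
14 14 15  8  8  1  2  2  2  1  2  1  8  7  7  7
13 14 14  8  8  5  1  1  2  1  2  4  8  8  7  6
14 15  8  8  8  7  8  1  1  2  5  7  7  7  6  6
 7  7  7  7  7 15 15 15 16  9  7  7  6  8  6  7
 8  8  7  7  8 14 14 14 15 14 14  8 14 15 13 13
 8  8  7  8  6 13 14 14 14 13 13 14 14 14 14 19
305 191
 9 11 10  8  7  8  8  7  7  8  7  7  6  6  8  8
 8  8  8 10 10  9  7  7  8  7  7  6  6  7  7  7
 9  9  9  8  8  9 10 14  8  5  7  6  6  7 10  8
 9  9  8  9  8  9  9  8  6  7  7  7  7  7  7  7
 9  8  9  9  9  9  9  7  7  6  7  7  8  7  7  7
 8  8  8  9  9  9  9  7  6  6  7  7  8  8  8  7
 9  9  9  8  9  9  9  4  4  4  4  7  7  7  7  7
 9  9  9  8  9  9  4  4  5  4  3  5  7  7  7  7
19  8  8  8  9  8  4  4  4  4  3  4  7  8  7  7
 8 12 10  9  8  8  3  4  4  4  4  4  7  8  7  7
 8 14 14 14 14 13  9  9  8  3  3  8 13  8  9  9
 9 13 13 14 15 13 13  8  8  6 10 13 12 14 14 13
 8 10 12 13 13 12 11  8  6 12 14 14 13 12 12 13
 8 10  8 12 14 14 13 13 11 12 13 13 13 12 12 13
 8  7 14 16 15 15 15 15  7  8 14 13 14 12 12 13
 6  9 15 16 16 16 16 15  6  7 12 12 13 13 13 13
w 302 212 32 32
```

>>> {"method": "nudge_tcp", "body": {"increments": [0.073,0,0,0,-0.143,0.073,0,0,0,-0.143,0.073,0,0,0,-0.143,0.073,0,0,0,-0.143,0.073,0,0,0,-0.143,0.073,0,0,0,-0.143,0.073,0,0,0,-0.143,0.073,0,0,0,-0.143,0.073,0,0,0,-0.143,0.073,0,0,0,-0.143,0.073,0,0,0,-0.1408,0.073,0.04,-0.02,0,0,0.073,0.04,-0.02,0,0,0.073,0.0155,-0.0085,0,0,0.073,0,0,0,0,0.073,0,0,0,0], "grip_n": 20}}

```text
clock: 24.7
tool_pos: [0.5739, -0.4018, 0.256]
orientation: [-0.0, 0.0, 1.0, 0.001]
wrist_force: [-0.4, -0.3, 0.2]
width: 0.0734
finger_force: 0.0
```

```bash
python3 - <<'E'
from station import r
from h import *
print(r.get_state()["tool_pos"].round(4))
f=r.grab_frame("wrist");np.savez("pics/wrist8.npz",**f)
g=cv2.cvtColor(f["img"],cv2.COLOR_BGR2GRAY);p=wproj(f,np.array([.574,-.373,.095])).astype(int);print(p)
x,y=p
for row in g[y-48:y+48:5,x-90:x+50:5]:print(" ".join(f"{v//10:2d}" for v in row))
E
```

```text
[ 0.5739 -0.4018  0.256 ]
[355 229]
16 16 17 18 12 12 12 10 11 17 14 15 14 16 19 22 19 19 15 16 16 16 16 16 16 16 16 16
17 17 17 18 12 12 11 11 12 17 17 14 16 16 19 23 19 19 16 16 16 16 16 16 16 16 16 16
17 17 17 11 13 12 12 10 11 17 16 18 19 19 19 19 19 18 16 15 16 16 16 16 16 16 16 16
18 17 16 13 12 12 13 10 11 11 14 20 20 14 13 11 15 20 16 16 15 16 16 16 16 16 16 16
19 18 17 13 12 15 13 10 11 16 17 19 13 13 10 17 12 18 16 15 16 16 16 16 16 16 16 16
19 19 18 14 19 18 19 11 14 13 15 14  8 11 10 10 13 18 15 15 16 15 16 16 16 16 16 16
20 19 18 17 18 18 14 12 13 14  9 10 10 10 11  9 13 16 15 16 16 16 16 16 16 16 16 16
20 20 19 18 18 11 12 17 10 17 10 10 10 11 18  9 12 13 15 16 16 16 16 16 16 16 16 16
20 20 20 20 19 11 14 13 16 13 11 10 11 17 15 14 13 12 14 16 16 16 16 16 16 15 16 16
21 20 21 21 21 12 13 16 17 12 10 10 11 18 18 18 17 17 18 16 16 16 16 16 16 16 16 16
20 20 21 20 21 22 15 13 15 17 10 12 11 18 17 18 18 18 18 16 16 16 16 16 16 16 16 15
20 20 20 20 20 21 20 13 16 17 17 11 11 12 12 12 19 16 15 16 16 16 16 16 16 16 15 16
19 19 19 20 20 20 20 13 16 17 12 10 12 12 12 13 17 16 16 16 16 15 15 15 16 16 11 16
19 19 19 20 20 19 20 20 20 12 20 23 12 13 19 19 19 19 17 15 15 15 16 15 16 15 24 16
20 20 19 20 20 19 20 20 20 20 21 21 21 21 19 19 19 19 19 18 19 18 18 18 15 15 23 18
20 21 20 19 19 19 19 20 19 20 21 17 18 19 19 19 19 20 19 19 18 19 18 19 19 19 18 18
20 20 20 19 19 19 18 16 16 15 18 17 17 18 19 14 14 14 12 18 18 19 14 13 13 12 13 13
20 20 20 19 18 16 20 20 19 19 18 18 18 18 17 14 14 14 13 13 12 18 13 13 13 13 13 13
13 19 20 20 19 19 18 19 19 19 22 22 18 18 16 13 13 13 12 12 13 13 13 13 13 13 13 13
12 19 19 19 19 18 18 19 19 19 18 18 18 18 18 14 13 13 13 16 16 12 12 12 12 13 11 13
```

>>> {"method": "nudge_tcp", "body": {"increments": [0.07,0,0,0.05,0,0.07,0,0,0.05,0,0.07,0,0,0.045,0,0.07,0,0,0.026,0,0.07,0,0,0.012,0,0.07,0,0,0,0,0.03,0,0,0,0,0.03,0,0,0,0,0.03,0,0,0,0,0.03,0,0,0,0,0.03,0,0,0,0], "grip_n": 25}}

```text
clock: 25.85
tool_pos: [0.5746, -0.4034, 0.0763]
orientation: [0.002, 0.0, 1.0, -0.002]
wrist_force: [1.3, -4.4, 7.9]
width: 0.0479
finger_force: 25.5
```

>>> {"method": "nudge_tcp", "body": {"increments": [0.03,0,-0.004,-0.005,0,0.03,0,-0.006,-0.008,0,0.03,0,-0.006,-0.008,0,0.03,0,-0.006,-0.01,0,0.03,0,0,-0.03,0,0.03,0,0,-0.04,0,0.03,0,0,-0.05,0,0.03,0,0,-0.05,0,0.03,0,0,0,0]}}

```text
clock: 26.75
tool_pos: [0.5746, -0.4251, 0.2845]
orientation: [0.005, -0.0, 1.0, -0.005]
wrist_force: [-0.0, 0.2, -0.9]
width: 0.0479
finger_force: 26.3
```

>>> {"method": "nudge_tcp", "body": {"increments": [0.03,-0.0095,0.0465,-0.01,0,0.03,-0.0095,0.0465,-0.01,0,0.03,-0.0095,0.0465,0,0,0.03,-0.0095,0.0465,0,0,0.03,-0.0095,0.0465,0,0,0.03,-0.0095,0.0465,0,0,0.03,-0.0095,0.0465,0,0,0.03,-0.0095,0.0465,0,0,0.03,-0.0095,0.0465,0,0,0.03,-0.0095,0.0465,0,0,0.03,-0.0095,0.0465,0,0,0.03,0,0,0,0,0.03,0,0,0,0]}}

```text
clock: 28.05
tool_pos: [0.6781, 0.0883, 0.2948]
orientation: [-0.0, -0.001, 1.0, -0.0]
wrist_force: [-0.5, 0.0, -1.4]
width: 0.0478
finger_force: 26.4
```

```bash
python3 - <<'E'
from station import r
from h import *
print(r.get_state()["tool_pos"].round(4))
f=r.grab_frame("wrist");np.savez("pics/wrist9.npz",**f);print("cam",(-f["R"].T@f["t"]).round(3))
h=cv2.cvtColor(f["img"],cv2.COLOR_BGR2HSV);m=((h[...,0]<8)|(h[...,0]>172))&(h[...,1]>150)&(h[...,2]>60);m=cv2.morphologyEx(m.astype(np.uint8),cv2.MORPH_OPEN,np.ones((5,5)))
for row in m[::16,::12]:print("".join("#" if v else "." for v in row))
c,_=cv2.findContours(m,0,2);c=max(c,key=cv2.contourArea);print(cv2.boundingRect(c));a=cv2.approxPolyDP(c,8,True)[:,0];print(a.tolist());
for p in a:print(p,wonz(f,p,.1).round(3))
E
```

```text
[0.6781 0.0883 0.2948]
cam [0.612 0.089 0.423]
......................................................
......................................................
......................................................
......................................................
......................................................
......................................................
......................................................
......................................................
......................................................
.....................############.....................
...................#####....######....................
..................#.####...#######....................
.................#..####.######.......................
................##.#####.##...#.......................
................############.##..#....................
................##########.####.##....................
.................#####
[... 1173 characters left out ...]
1  ]
[241 284] [0.739 0.014 0.1  ]
[263 287] [0.742 0.035 0.1  ]
[278 272] [0.727 0.05  0.1  ]
[325 264] [0.719 0.093 0.1  ]
[326 283] [0.737 0.094 0.1  ]
[363 270] [0.725 0.128 0.1  ]
[377 286] [0.741 0.142 0.1  ]
[395 285] [0.74 0.16 0.1 ]
[399 218] [0.675 0.16  0.1  ]
[371 254] [0.709 0.135 0.1  ]
[369 238] [0.694 0.133 0.1  ]
[354 236] [0.692 0.119 0.1  ]
[371 208] [0.667 0.134 0.1  ]
[373 153] [0.618 0.134 0.1  ]
[324 151] [0.617 0.092 0.1  ]
[321 185] [0.647 0.089 0.1  ]
[288 196] [0.656 0.061 0.1  ]
[268 151] [0.616 0.044 0.1  ]
[232 152] [0.616 0.011 0.1  ]
[232 194] [0.654 0.01  0.1  ]
[212 193] [ 0.652 -0.008  0.1  ]
[209 224] [ 0.681 -0.013  0.1  ]
[206 192] [ 0.651 -0.014  0.1  ]
```

>>> {"method": "nudge_tcp", "body": {"increments": [0.03,0,0,0.05,0,0.03,0,0,0.05,0,0.03,0,0,0.05,0,0.03,0,0,0.035,0,0.03,0,0,0.025,0,0.03,0,0,0,0]}}

```text
clock: 28.7
tool_pos: [0.6764, 0.0857, 0.0814]
orientation: [-0.004, 0.001, 1.0, 0.0]
wrist_force: [-0.9, 1.0, -1.8]
width: 0.0479
finger_force: 26.4
```

>>> {"method": "nudge_tcp", "body": {"increments": [0.055,0,0,0,0,0.064,0,0,0,0,0.068,0,0,0,0,0.068,0,0,-0.03,0,0.068,0,0,-0.05,0,0.068,0,0,-0.05,0,0.068,0,0,-0.05,0,0.068,0,0,-0.03,0,0.068,0,0,0,0]}}

```text
clock: 29.6
tool_pos: [0.6789, 0.0875, 0.3022]
orientation: [0.006, -0.0, 1.0, -0.0]
wrist_force: [0.5, -0.2, -0.3]
width: 0.068
finger_force: 0.0
```

```bash
python3 - <<'E'
from station import r
from h import *
for n in("wrist","scene"):
    f=r.grab_frame(n);np.savez(f"pics/{n}10.npz",**f)
    p=(wproj if n=="wrist" else proj)(f,np.array([.678,.088,.02])).astype(int);print(n,p)
    h=cv2.cvtColor(f["img"],cv2.COLOR_BGR2HSV);x,y=p
    for row in h[y-50:y+50:5,x-70:x+70:4]:print("".join("#" if v[1]>130 and (v[0]<8 or v[0]>172) else str(v[2]//26) for v in row))
print(r.get_state()["tool_pos"])
E
```

```text
wrist [320 200]
#########6667###778############7###
########66677####78############6###
#######388877856666############5###
########86676777777################
########86667777777################
########56677777777############7###
#########6688##################6###
#########678########3##############
############5455##644##############
############5655654545#############
###########686687545777777#########
############876876558888884########
############5665654586644##########
##################65666#########55#
###################################
###################################
################6##################
##############6888#################
#############888###################
##############################7####
scene [248 394]
215555565################66#####342
55334555#################4366###333
3345555#########################233
5655556#########################333
666555#########################3233
56555##########################3333
5555##################553#4###43333
5622##############443##435####23333
553#########65###4333##555###333333
55##########45##32333##54####222222
55#############22222##453###3222222
65############444422##55####2332222
555############35222###5###33322222
3555###########54##########23322222
32555######################33322222
33544#####################433333222
225554####################223332222
2544554454###############3223233222
35555545555554###########3222225222
555545666555555553######32222324222
[0.67801019 0.08751728 0.29608299]
```

>>> {"method": "nudge_tcp", "body": {"increments": [0.07,0.0174,-0.0441,0,0,0.07,0.0174,-0.0441,0,0,0.07,0.0174,-0.0441,0,0,0.07,0.0174,-0.0441,0,0,0.07,0.0174,-0.0441,0,0,0.07,0.0174,-0.0441,0,0,0.07,0.0174,-0.0441,0,0,0.07,0.0174,-0.0441,0,0,0.07,0.0174,-0.0441,0,0,0.07,0.0174,-0.0441,0,0,0.07,0.0174,-0.0441,0,0,0.07,0,0,0,0,0.07,0,0,0.05,0,0.07,0,0,0.05,0,0.07,0,0,0,0,0.07,0,0,0,0]}}

```text
clock: 31.3
tool_pos: [0.4871, -0.3974, 0.1956]
orientation: [-0.0, -0.0, 1.0, 0.0]
wrist_force: [0.8, 0.5, 1.1]
width: 0.0702
finger_force: 0.0
```

```bash
python3 - <<'E'
from station import r
print(r.get_state()["tool_pos"].round(4))
E
```

```text
[ 0.4871 -0.3974  0.1956]
```

>>> {"method": "nudge_tcp", "body": {"increments": [0.07,0,0,0.05,0,0.07,0,0,0.04,0,0.07,0,0,0.02,0,0.07,0,0,0.0125,0,0.07,0,0,0,0,0.03,0,0,0,0,0.03,0,0,0,0,0.03,0,0,0,0,0.03,0,0,0,0,0.03,0,0,0,0], "grip_n": 25}}

```text
clock: 32.3
tool_pos: [0.4878, -0.3988, 0.0754]
orientation: [0.002, -0.0, 1.0, -0.002]
wrist_force: [-0.5, 0.4, 6.7]
width: 0.0539
finger_force: 25.2
```

>>> {"method": "nudge_tcp", "body": {"increments": [0.03,0,-0.004,-0.005,0,0.03,0,-0.006,-0.008,0,0.03,0,-0.006,-0.008,0,0.03,0,-0.006,-0.01,0,0.03,0,0,-0.03,0,0.03,0,0,-0.04,0,0.03,0,0,-0.05,0,0.03,0,0,-0.05,0,0.03,0,0,-0.02,0,0.03,0,0,0,0,0.03,0,0,0,0]}}

```text
clock: 33.4
tool_pos: [0.4865, -0.4199, 0.2929]
orientation: [-0.0, 0.0, 1.0, 0.0]
wrist_force: [-0.1, 0.1, -2.2]
width: 0.0525
finger_force: 27.6
```

>>> {"method": "nudge_tcp", "body": {"increments": [0.03,-0.0191,0.044,0,0,0.03,-0.0191,0.044,0,0,0.03,-0.0191,0.044,0,0,0.03,-0.0191,0.044,0,0,0.03,-0.0191,0.044,0,0,0.03,-0.0191,0.044,0,0,0.03,-0.0191,0.044,0,0,0.03,-0.0191,0.044,0,0,0.03,-0.0191,0.044,0,0,0.03,-0.0191,0.044,0,0,0.03,0,0,0,0,0.03,0,0,0,0]}}

```text
clock: 34.6
tool_pos: [0.6777, 0.0212, 0.291]
orientation: [-0.002, -0.001, 1.0, 0.0]
wrist_force: [0.3, -0.8, -1.5]
width: 0.0522
finger_force: 27.6
```

>>> {"method": "nudge_tcp", "body": {"increments": [0.03,0,0,0.05,0,0.03,0,0,0.05,0,0.03,0,0,0.05,0,0.03,0,0,0.035,0,0.03,0,0,0.022,0,0.03,0,0,0,0]}}

```text
clock: 35.2
tool_pos: [0.6755, 0.0189, 0.0823]
orientation: [-0.004, 0.001, 1.0, 0.0]
wrist_force: [0.6, 0.0, -1.3]
width: 0.0521
finger_force: 27.6
```

>>> {"method": "nudge_tcp", "body": {"increments": [0.058,0,0,0,0,0.064,0,0,0,0,0.068,0,0,0,0,0.068,0,0,0,0,0.068,0,0,-0.03,0,0.068,0,0,-0.05,0,0.068,0,0,-0.05,0,0.068,0,0,-0.05,0,0.068,0,0,-0.03,0,0.068,0,0,0,0]}}

```text
clock: 36.2
tool_pos: [0.6785, 0.0204, 0.3028]
orientation: [0.005, -0.0, 1.0, -0.001]
wrist_force: [0.3, -0.5, 0.4]
width: 0.0678
finger_force: 0.0
```

```bash
python3 - <<'E'
from station import r
from h import *
D=r.grab_frame("side");S=r.grab_frame("scene");f=r.grab_frame("wrist");print(r.get_state()["tool_pos"].round(3))
def hs(f,p,n=50,m=70,sy=5,sx=4):
    x,y=np.array(p).astype(int);h=cv2.cvtColor(f["img"],cv2.COLOR_BGR2HSV)
    for row in h[max(0,y-n):y+n:sy,x-m:x+m:sx]:print("".join("#" if v[1]>130 and (v[0]<8 or v[0]>172) else str(v[2]//26) for v in row))
print("bin wrist");hs(f,wproj(f,np.array([.678,.05,.02])),60,90)
g=cv2.cvtColor(D["img"],cv2.COLOR_BGR2GRAY);x,y=281,318
m=(g[320:352,281:315]<45).astype(np.uint8);print("knob side bbox",cv2.boundingRect(cv2.morphologyEx(m,cv2.MORPH_OPEN,np.ones((3,3)))))
o=np.load("pics/side0.npz")["img"]
for n,(u,v) in dict(cap=(254,243),relay=(399,261),trafo=(332,348)).items():
    print(n,np.abs(o[v-18:v+18,u-18:u+18].astype(int)-D["img"][v-18:v+18,u-18:u+18]).mean().round(1))
E
```

```text
[0.677 0.02  0.296]
bin wrist
88888########################################
###88#8#################766#5567#############
##977##################6666##4668###########5
######################77667###678############
###9##################8888765666#############
###8###99#############86677777777############
###9###99#############8666677777#############
#######99#############6666888777#############
###8###99##############6668##################
#######99###########446#688#######5##########
#######99####4554454444###44555###5##########
###55#######57557654454###5576556556#########
###776######5756656548877776765765577776#####
###89#######6757756548788877765885588888#####
###99#########87765454####5666576556644####5#
###77###############54#########564566########
##################################7########5#
###6#########################################
#############################6###############
###4#######################6887##############
###5######################888################
##########################6##################
#############################################
##############6#6666#########################
knob side bbox (9, 9, 16, 16)
cap 3.8
relay 2.8
trafo 3.0
```

```bash
python3 -c "
from station import r
print(r.finish_job())"
```

```text
the job is handed in; nothing more can be done
None
```

The job is handed in: I judged plunger B (middle station) the good one and laid it in the gauge, and its lever rests on its own at about 1.67 rad, between the limit lines. A (the stiff one) and C (the tired one) are in the red bin, and the capacitor, relay and transformer looked unmoved; it took about 36 of the 70 s. I didn't check in a picture that the flange sits hard against the yoke after the lever came down.

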